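# Hang the dough cutter on the folding hook to change grip, stand it away, fold the hook

### The arm

A 7-joint arm with a two-finger parallel gripper is mounted at the origin on the work surface. World frame = base frame: x ahead of the robot, y to its left, z up, the work surface at z = 0. Lengths are in m, angles in rad, forces in N, time in s.
With the tool pointing down it reaches from about 0.4 to 0.85 m from the base axis. Payload 4.5 kg.
Tool frame: the origin (TCP) lies on the centre line of the jaws, within the pads' length; the fingertips stand 11 mm ahead of it and the grasp point (between the pads) lies 8 mm behind it; z points along the fingers, y is the line along which they close (so a half turn about z gives the same grasp; the last joint's range is limited). The gripper opens to 88 mm and grips with 3 to 60 N. Pads are 18 mm wide; open, the fingers measure 123 mm over their backs; the gripper's body (75 mm by 187 mm) begins 45 mm behind the grasp point.
Start: joints at [-1.316, 0.689, -0.195, 1.565, 0.157, 0.902, -0.215], TCP at [0.137, 0.61, 0.25] pointing down, gripper open.
Joint ranges: [-3.01, 3.01], [-0.46, 2.08], [-1.47, 1.51], [0.13, 2.56], [-1, 4.14], [0.04, 2.09], [-2.66, 2.66]. Speed limits (rad/s): [2.57, 2.57, 3.14, 3.14, 3.14, 3.14, 3.14].

### API

Orientations are given as a unit quaternion [x, y, z, w].
In Python, from plant import * gives the robot as it stands. The module is installed in compiled form; this text tells all that it offers.
- The arm moves only by the tool send_rows, never from a script. Its argument "motion" is a list of rows, each an object of numbers: "x", "y", "z": the shift along the tool's x, y, z in cm; "rx", "ry", "rz": the turn, a rotation vector about the tool's x, y, z in rad; "jaw": the finger opening in cm, from 0 to 8.81. In form: [{"x": .., "y": .., "z": .., "rx": .., "ry": .., "rz": .., "jaw": ..}, ...]. A call has exactly 5 rows; each row shifts and turns the commanded pose from where the row before left it, along the tool's axes as they then stand; what a row does not reach is not made up. A row lasts 1/10 s, in which the tool goes at most 50 mm and 8.59 degrees, less where a joint would pass 70% of its speed; a pose out of reach is approached as far as the arm can. A call is refused whole if a number of a shift passes 5 or a number of a turn 0.15, either way. A call with a gripper value outside its range is refused whole. The fingers move at their own pace and stop on an object; "grip_force" is the grip in N (left out, the last holds). Time passes only in rows, so rows that do not move let the fingers close, or fill a call up. It gives the time, the measured TCP pose, the force, the opening and the grip force at its end, in the units of the state.
- get_state(): the state, without advancing time (a new reading comes with each control period).
- snapshot(name): name is "side" or "top"; returns a dict with "img" (400x640x3 uint8, red, green, blue), "vertical_fov" (degrees; the focal length in pixels is half the picture's height over the tangent of half this angle, whatever the lens; pixels are square), "cx", "cy" (the principal point, pixels), "D" ([k1, k2, p1, p2, k3] as OpenCV has them; the pictures are not rectified), "extrinsics" (4x4, takes a point from camera to world coordinates). Camera axes: x right, y up, looking along -z (the intrinsics and any distortion apply to the point x, -y, -z); pixel columns grow to the right and rows downward; lengths in m; the calibration is good to about 2 mm. A picture is of the moment at which its call begins. There is no depth.
- finish_job(): hands the job in; it is judged then, once.
The state is a dict: "clock": time; "q": joint angles; "qd": joint speeds; "joint_torque": joint torques, N m; "tool_pos": TCP position; "eef_rot": TCP orientation; "contact_force": force on the tool from outside, world axes, zero at the start; "moment": the same for the moment, N m; "opening": opening from 0.0 (shut) to 1.0 (fully open); "finger_force": force on a finger pad.
Only numpy, scipy, OpenCV 4.12 (cv2) and the standard library are available. Lean on these libraries where they do the work, as an engineer would, in place of code of your own. Each camera call takes 0.05 s, during which the arm holds its last target. There are 200 camera calls.

### The job

Swing the folding brass hook on the low green rail fully out, then hang the red-handled dough cutter from the wire drainer on it by its handle and let go until it hangs still: the drainer leaves finger room only at the ends of the handle, the wooden stand only at its long faces. Take the cutter again the other way, stand it upright and fully home in the wooden stand, and then fold the empty hook flat along the rail. Never let the cutter fall, and leave the jar, the mug and the plate of buns where they are.

Things in the scene. Friction and masses are not known exactly. Their poses are not given: they have to be found in the camera images.
- cutter: Dough cutter, 0.25 kg. Origin: centre of its underside; z up, y lengthwise, x across (same turned half round). Steel frame 40 (x) x 72 (y) x 40 mm high; two 6 mm rods at y = +-27; red handle bar 28 (x) x 60 (y) x 38 mm (z 86 to 124), a 22 mm wide V notch under its middle. Opening below: 48 wide, 46 high, open along x. Starts upright in the drainer, in line with it to 3 degrees.
- cutter_notch (a point): Point on the cutter's axis, 88 mm above its underside, in the V notch (9 mm deep) under the handle bar: where the centre of the hook's arm lies when the cutter hangs in the notch. The top of the bar is 36 mm above it. Axes as the cutter's.
- drainer: Fixed wire drainer. Origin: centre of its underside. Steel plate 100 (x) x 120 (y) x 8 mm; the cutter stands on it, centred, 8 mm up. At x = +-28 mm a hoop of 6 mm wire, 42 mm wide in y, 123 mm high, leaves only 11 mm beside the handle's faces; the ends of the handle (+-y) are free.
- stand: Fixed wooden stand. Origin: centre of its underside. Base 100 (x) x 120 (y) x 8 mm; two end cheeks (inner faces at y = +-42 mm, 10 thick, 50 wide, top 126 up), two low lips (inner faces at x = +-26, top 18 up). The cutter goes between, its y along the stand's y (either way round), underside 8 mm above the origin. Only 12 mm are left beyond the handle's ends; its faces (+-x) are free.
- hook (a joint): Hinge of the brass hook, rad, about the vertical: 0 = folded, arm parallel to the rail; pi/2 = fully out, arm square to the rail, towards the robot (both are stops). Grows anticlockwise seen from above. Starts at 0 to 0.25; friction (about 1.3 N at 80 mm from the hinge) keeps it where it is left, no spring.
- hook_hinge (a point): On the hinge axis of the hook, at the height of the arm's centre line (130 mm above the counter). The axes turn with the arm: y points along the arm from the hinge to the tip, z up.
- hook_seat (a point): On the arm's centre line, 80 mm from the hinge, axes as hook_hinge: take the arm and hang the cutter here (cutter_notch on this point, cutter's x along the arm). Arm: level round bar 12 mm thick, straight to 115 mm, then bent up; tip 130 mm from the hinge, 14 mm above the bar's top. Fingers taking the hung cutter by its faces must stay above the arm.
- rail: Fixed low green rail that carries the hook. Origin: centre of its underside, y along it. 240 mm long (y), 18 mm thick, 90 mm high, foot 50 mm wide. The hook's hinge post, 22 mm thick, 140 mm high, stands at x = -33, y = -60 mm; folded, the arm points along +y, 33 mm in front of the rail's middle and above its top.
- jar: Amber jar, 68 mm across, 120 mm tall; origin at the centre of its underside. Bystander.
- mug: Blue mug, 76 mm across, 90 mm tall; origin at the centre of its underside. Bystander.
- plate: White square plate 130 x 130 x 10 mm with three buns, 40 mm high in all; origin at the centre of its underside. Bystander.

How it is judged:
By the outcome, as a careful person would: the job done as asked, in the order asked, and still so for the second after the job is handed in, with the robot touching nothing.
It also fails if it takes over 72 s, if anything falls off the work surface, if the arm or the gripper's body presses on something with over 40 N, if the wrist force passes 120 N, or if a joint passes its speed limit or range.

## Working session

There is one attempt and no reset: what is moved stays moved. The work goes in short steps, Python scripts to look and compute and a tool call to move; the robot and the scene stay as the last step left them, time stands still between calls to the robot, and variables do not carry over. Pictures are saved under pics/ and viewed, at most 10 in all, crops included, and the job is handed in when it is done.

Besides the shell and the picture viewer there is one more tool, called after "Call:" as a command line: name --argument value ..., lists and objects as JSON in quotes. send_rows: Moves the arm, as the interface text tells. Its arguments: {"type":"object","properties":{"motion":{"type":"array"},"grip_force":{"type":"number"}},"required":["motion"]}

```bash
mkdir -p pics; cat > h.py <<'E'
from plant import *
import numpy as np, cv2
from scipy.spatial.transform import Rotation as R
def cam(n,save=None):
    s=snapshot(n); h,w=s["img"].shape[:2]; f=h/2/np.tan(np.radians(s["vertical_fov"])/2)
    s["K"]=np.array([[f,0,s["cx"]],[0,f,s["cy"]],[0,0,1]]); s["E"]=np.array(s["extrinsics"]); s["Dd"]=np.array(s["D"],float)
    if save: cv2.imwrite("pics/"+save,s["img"][:,:,::-1])
    return s
def ray(s,uv):
    p=cv2.undistortPoints(np.array(uv,float).reshape(-1,1,2),s["K"],s["Dd"]).reshape(-1,2)
    d=np.c_[p[:,0],-p[:,1],-np.ones(len(p))]@s["E"][:3,:3].T
    return s["E"][:3,3],d
def onz(s,uv,z):
    o,d=ray(s,uv); return o+d*((z-o[2])/d[:,2])[:,None]
def proj(s,P):
    P=np.atleast_2d(P); c=(P-s["E"][:3,3])@s["E"][:3,:3]
    c=c*[1,-1,-1]
    return cv2.projectPoints(c,np.zeros(3),np.zeros(3),s["K"],s["Dd"])[0].reshape(-1,2)
E
python3 - <<'E'
from h import *
for n in("top","side"):
    s=cam(n,n+"0.png"); print(n,s["E"].round(3).tolist(),s["K"][0,0],s["D"])
st=get_state();print(st["tool_pos"],st["eef_rot"],R.from_quat(st["eef_rot"]).as_matrix().round(3).tolist(),st["clock"])
E
```

```text
top [[0.005, 0.98, -0.198, 0.261], [-1.0, 0.005, -0.004, -0.011], [-0.003, 0.198, 0.98, 1.468], [0.0, 0.0, 0.0, 1.0]] 489.4451317534151 [-0.01418753  0.          0.          0.          0.        ]
side [[0.796, 0.313, -0.518, -0.14], [-0.605, 0.396, -0.691, -0.928], [-0.011, 0.863, 0.505, 0.767], [0.0, 0.0, 0.0, 1.0]] 463.92310062189785 [-0.13165988  0.          0.          0.          0.        ]
[0.13678596 0.6092941  0.24900546] [ 1.10110949e-01  9.93918971e-01 -8.11274083e-04 -2.71085150e-05] [[-0.976, 0.219, -0.0], [0.219, 0.976, -0.002], [-0.0, -0.002, -1.0]] 0.1
```

View pics/top0.png

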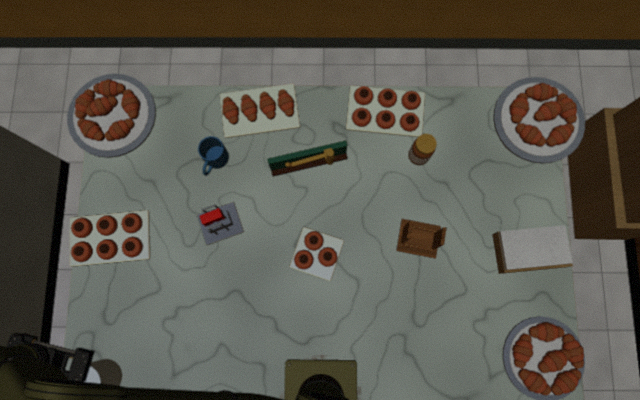

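View pics/side0.png

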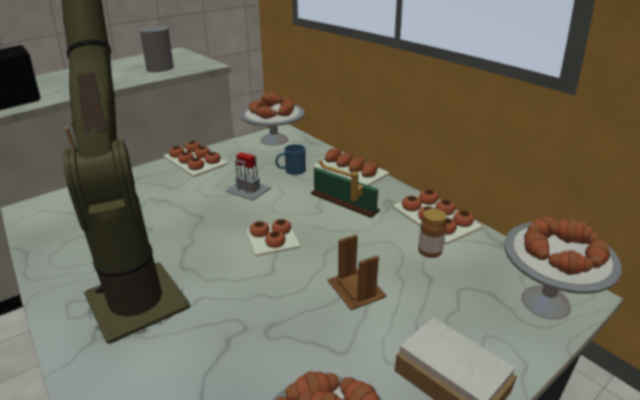

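The top view shows the drainer with the cutter at about (220,222), the rail at (308,158) with the hinge post at (328,157), and the stand at (421,237). The jar is at (422,150), the mug at (212,152) and the plate at (317,253).

```bash
python3 - <<'E'
from h import *
t=cv2.imread("pics/top0.png"); d=cv2.imread("pics/side0.png")
def c(i,x,y,w=66,h=50): return cv2.resize(i[y:y+h,x:x+w],(400,300),interpolation=cv2.INTER_CUBIC)
a=np.vstack([np.hstack([c(t,188,196),c(t,388,212)]),np.hstack([c(t,266,134,88,66),c(d,310,150,80,60)])])
cv2.imwrite("pics/crop0.png",a)
s=cam("top")
hsv=cv2.cvtColor(s["img"],cv2.COLOR_RGB2HSV)
for n,lo,hi,box in (("red",(0,180,90),(8,255,255),(190,200,245,245)),("wood",(5,90,20),(20,255,255),(390,212,450,262)),("green",(60,120,20),(90,255,255),(262,130,352,180)),("drain",(100,30,40),(135,140,255),(190,196,250,250)),("brass",(14,120,70),(28,255,255),(270,140,345,175))):
    m=cv2.inRange(hsv,lo,hi); k=np.zeros_like(m); k[box[1]:box[3],box[0]:box[2]]=255; m&=k
    cs=cv2.findContours(m,0,2)[0]
    if cs:
        q=max(cs,key=cv2.contourArea); print(n,cv2.contourArea(q),cv2.boxPoints(cv2.minAreaRect(q)).round(1).tolist())
E
```

```text
red 157.0 [[199.10000610351562, 215.5], [218.10000610351562, 207.5], [221.8000030517578, 216.3000030517578], [202.6999969482422, 224.1999969482422]]
wood 1300.5 [[395.6000061035156, 250.1999969482422], [401.6000061035156, 218.60000610351562], [446.3999938964844, 227.1999969482422], [440.3999938964844, 258.70001220703125]]
green 301.0 [[268.20001220703125, 158.5], [344.79998779296875, 141.1999969482422], [346.3999938964844, 148.0], [269.70001220703125, 165.3000030517578]]
drain 455.5 [[196.10000610351562, 215.89999389648438], [232.3000030517578, 202.39999389648438], [242.60000610351562, 230.3000030517578], [206.39999389648438, 243.6999969482422]]
brass 178.5 [[284.79998779296875, 163.39999389648438], [331.6000061035156, 147.0], [334.3999938964844, 155.10000610351562], [287.6000061035156, 171.39999389648438]]
```

View pics/crop0.png

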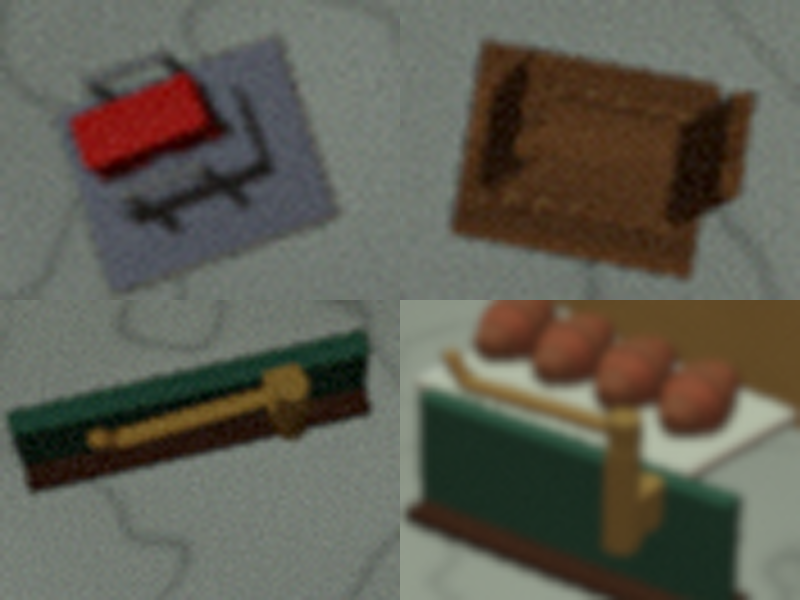

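The crops show the drainer plate corners, the stand base corners, the rail top (green), the post top at panel (287,372) and the arm tip at panel (98,438).

```bash
python3 - <<'E'
from h import *
s=cam("top"); d=cam("side")
def pan(P,x,y,k): return (np.array(P,float)+.5)/k+[x,y]-.5
def rep(n,P): 
    c=P[:,:2].mean(0); print(n,c.round(4),[round(float(np.linalg.norm(P[i]-P[(i+1)%4])),4) for i in range(4)],[round(float(np.degrees(np.arctan2(*(P[(i+1)%4]-P[i])[[1,0]]))),1) for i in range(4)])
k=400/66
rep("drainer",onz(s,pan([(60,115),(280,38),(340,215),(115,293)],188,196,k),.008))
rep("stand",onz(s,pan([(85,42),(320,85),(290,275),(53,233)],388,212,k),.008))
rep("redtop",onz(s,pan([(70,120),(193,73),(212,125),(95,168)],188,196,k),.132))
k=400/88
rep("railtop",onz(s,pan([(10,112),(365,30),(370,50),(15,132)],266,134,k),.09))
print("post",onz(s,pan([(287,72)],266,134,k),.14),"tip",onz(s,pan([(98,138)],266,134,k),.146))
# side: post top centre and arm tip
k=5
for nm,p2,z in(("post",(625,415),.14),("tip",(452,356),.146)):
    print(nm,onz(d,pan([(p2[0]-400,p2[1]-300)],310,150,k),z))
# side red top
hs=cv2.cvtColor(d["img"],cv2.COLOR_RGB2HSV); m=cv2.inRange(hs,(0,170,120),(8,255,255)); m[:, :225]=0;m[:,265:]=0;m[:145]=0;m[185:]=0
q=max(cv2.findContours(m,0,2)[0],key=cv2.contourArea);print(cv2.boundingRect(q))
E
```

```text
drainer [0.4934 0.3047] [0.1158, 0.0957, 0.1169, 0.0949] [-69.9, -159.5, 109.7, 19.9]
stand [ 0.4509 -0.2922] [0.1183, 0.0963, 0.1177, 0.0972] [-100.3, 168.8, 80.1, -10.8]
redtop [0.4936 0.3046] [0.0597, 0.0261, 0.0563, 0.0255] [-68.2, -157.8, 111.0, 29.7]
railtop [0.6936 0.0406] [0.2358, 0.0139, 0.2353, 0.0138] [-76.2, -166.8, 103.8, 15.0]
post [[ 0.68389968 -0.02125408  0.14      ]] tip [[0.63904498 0.09519434 0.146     ]]
post [[ 0.68237976 -0.01986662  0.14      ]]
tip [[0.64369344 0.09747124 0.146     ]]
(238, 154, 15, 5)
```

```bash
cat >> h.py <<'E'
def plan(wps,p=None,yaw=None,step=3.5,turn=.12):
    """wps: (x,y,z m, yaw deg of tool y [,step cm]); prints rows in tool axes (cm, rad), straight legs"""
    import json
    st=get_state()
    M=R.from_quat(st["eef_rot"]).as_matrix()
    if p is None: p=np.array(st["tool_pos"])
    if yaw is None: yaw=np.degrees(np.arctan2(M[1,1],M[0,1]))
    p=np.array(p,float); rows=[]
    for w in wps:
        s=w[4] if len(w)>4 else step
        d=np.array(w[:3])-p; dy=w[3]-yaw
        n=max(int(np.ceil(np.linalg.norm(d)*100/s)),int(np.ceil(abs(np.radians(dy))/turn)),1); p0=p.copy();y0=yaw
        for i in range(1,n+1):
            t=p0+d*i/n; a=np.radians(yaw); ey=np.array([np.cos(a),np.sin(a),0]); ez=np.array([0,0,-1.]); ex=np.cross(ey,ez)
            e=(t-p)*100; r={k:round(float(v),2) for k,v in zip("xyz",(e@ex,e@ey,e@ez))}
            r["rz"]=round(float(-np.radians(y0+dy*i/n-yaw)),3); r={k:v for k,v in r.items() if v}
            p=p+(ex*r.get("x",0)+ey*r.get("y",0)+ez*r.get("z",0))/100; yaw-=np.degrees(r.get("rz",0)); rows.append(r)
    while len(rows)%5: rows.append({})
    for i in range(0,len(rows),5): print(json.dumps(rows[i:i+5]).replace('"',''))
    print("end",p.round(4),round(yaw,2))
E
python3 - <<'E'
from h import *
plan([(.654,.054,.22,17.5),(.654,.054,.122,17.5)])
E
```

```text
[{x: -2.85, y: -1.95, z: 0.13, rz: 0.047}, {x: -2.93, y: -1.81, z: 0.14, rz: 0.048}, {x: -3.02, y: -1.67, z: 0.13, rz: 0.047}, {x: -3.09, y: -1.53, z: 0.13, rz: 0.048}, {x: -3.17, y: -1.38, z: 0.14, rz: 0.047}]
[{x: -3.22, y: -1.22, z: 0.13, rz: 0.048}, {x: -3.28, y: -1.07, z: 0.13, rz: 0.047}, {x: -3.33, y: -0.92, z: 0.14, rz: 0.048}, {x: -3.37, y: -0.75, z: 0.13, rz: 0.047}, {x: -3.4, y: -0.6, z: 0.13, rz: 0.048}]
[{x: -3.42, y: -0.43, z: 0.14, rz: 0.047}, {x: -3.44, y: -0.27, z: 0.13, rz: 0.048}, {x: -3.45, y: -0.11, z: 0.13, rz: 0.047}, {x: -3.45, y: 0.06, z: 0.14, rz: 0.048}, {x: -3.44, y: 0.22, z: 0.13, rz: 0.047}]
[{x: -3.43, y: 0.39, z: 0.13, rz: 0.048}, {x: -3.4, y: 0.54, z: 0.14, rz: 0.047}, {x: -3.38, y: 0.71, z: 0.13, rz: 0.048}, {x: -3.34, y: 0.87, z: 0.13, rz: 0.047}, {x: -3.29, y: 1.03, z: 0.14, rz: 0.048}]
[{x: -3.25, y: 1.18, z: 0.13, rz: 0.047}, {x: -3.18, y: 1.33, z: 0.14, rz: 0.048}, {z: 3.27}, {z: 3.26}, {z: 3.27}]
end [0.654 0.054 0.122] 17.48
```

Call:
send_rows --motion '[{"x": -2.85, "y": -1.95, "z": 0.13, "rz": 0.047, "jaw": 4}, {"x": -2.93, "y": -1.8, "z": 0.13, "rz": 0.048, "jaw": 4}, {"x": -3.0, "y": -1.67, "z": 0.13, "rz": 0.047, "jaw": 4}, {"x": -3.1, "y": -1.53, "z": 0.13, "rz": 0.048, "jaw": 4}, {"x": -3.17, "y": -1.38, "z": 0.13, "rz": 0.047, "jaw": 4}]' --grip_force 10

```text
schema error: expected keys x, y, z, rx, ry, rz, jaw
```

Call:
send_rows --motion '[{"x": -3.22, "y": -1.22, "z": 0.13, "rz": 0.048, "jaw": 4}, {"x": -3.28, "y": -1.07, "z": 0.13, "rz": 0.047, "jaw": 4}, {"x": -3.33, "y": -0.92, "z": 0.13, "rz": 0.048, "jaw": 4}, {"x": -3.37, "y": -0.75, "z": 0.13, "rz": 0.047, "jaw": 4}, {"x": -3.4, "y": -0.6, "z": 0.13, "rz": 0.048, "jaw": 4}]'

```text
schema error: expected keys x, y, z, rx, ry, rz, jaw
```

Call:
send_rows --motion '[{"x": -3.42, "y": -0.43, "z": 0.13, "rz": 0.047, "jaw": 4}, {"x": -3.44, "y": -0.27, "z": 0.13, "rz": 0.048, "jaw": 4}, {"x": -3.45, "y": -0.1, "z": 0.13, "rz": 0.047, "jaw": 4}, {"x": -3.45, "y": 0.06, "z": 0.13, "rz": 0.048, "jaw": 4}, {"x": -3.44, "y": 0.22, "z": 0.13, "rz": 0.047, "jaw": 4}]'

```text
schema error: expected keys x, y, z, rx, ry, rz, jaw
```

Call:
send_rows --motion '[{"x": -3.43, "y": 0.39, "z": 0.13, "rz": 0.048, "jaw": 4}, {"x": -3.4, "y": 0.54, "z": 0.13, "rz": 0.047, "jaw": 4}, {"x": -3.38, "y": 0.7, "z": 0.13, "rz": 0.048, "jaw": 4}, {"x": -3.34, "y": 0.87, "z": 0.13, "rz": 0.047, "jaw": 4}, {"x": -3.3, "y": 1.03, "z": 0.13, "rz": 0.048, "jaw": 4}]'

```text
schema error: expected keys x, y, z, rx, ry, rz, jaw
```

Call:
send_rows --motion '[{"x": -3.25, "y": 1.18, "z": 0.13, "rz": 0.047, "jaw": 4}, {"x": -3.18, "y": 1.33, "z": 0.13, "rz": 0.048, "jaw": 4}, {"jaw": 4}, {"jaw": 4}, {"jaw": 4}]'

```text
schema error: expected keys x, y, z, rx, ry, rz, jaw
```

```bash
python3 - <<'E'
from h import *
s=cam("side","side1.png")
i=cv2.imread("pics/side1.png")[60:240,270:450]; cv2.imwrite("pics/c1.png",cv2.resize(i,None,fx=3.3,fy=3.3,interpolation=2))
st=get_state();print(st["tool_pos"],st["q"],st["opening"],st["clock"],st["contact_force"])
plan([(.654,.054,.122,17.5)])
E
```

```text
[0.13687339 0.60964997 0.24945467] [-1.31619105  0.68941708 -0.19452579  1.56562985  0.15732311  0.90247768
 -0.21509458] 0.9999628722178806 0.3 [ 0.42819737 -0.34324383 -0.21833373]
[{x: -2.85, y: -1.95, z: 0.58, rz: 0.047}, {x: -2.93, y: -1.81, z: 0.58, rz: 0.048}, {x: -3.02, y: -1.67, z: 0.58, rz: 0.047}, {x: -3.09, y: -1.53, z: 0.58, rz: 0.048}, {x: -3.17, y: -1.38, z: 0.58, rz: 0.047}]
[{x: -3.22, y: -1.22, z: 0.58, rz: 0.048}, {x: -3.28, y: -1.08, z: 0.58, rz: 0.047}, {x: -3.33, y: -0.91, z: 0.57, rz: 0.048}, {x: -3.37, y: -0.76, z: 0.58, rz: 0.047}, {x: -3.39, y: -0.59, z: 0.58, rz: 0.048}]
[{x: -3.43, y: -0.43, z: 0.58, rz: 0.047}, {x: -3.44, y: -0.27, z: 0.58, rz: 0.048}, {x: -3.45, y: -0.11, z: 0.58, rz: 0.047}, {x: -3.45, y: 0.06, z: 0.58, rz: 0.048}, {x: -3.44, y: 0.22, z: 0.58, rz: 0.047}]
[{x: -3.43, y: 0.38, z: 0.58, rz: 0.048}, {x: -3.4, y: 0.55, z: 0.58, rz: 0.047}, {x: -3.38, y: 0.71, z: 0.58, rz: 0.048}, {x: -3.34, y: 0.87, z: 0.58, rz: 0.047}, {x: -3.3, y: 1.02, z: 0.58, rz: 0.048}]
[{x: -3.24, y: 1.18, z: 0.58, rz: 0.047}, {x: -3.18, y: 1.34, z: 0.58, rz: 0.048}, {}, {}, {}]
end [0.654 0.054 0.122] 17.48
```

View pics/c1.png

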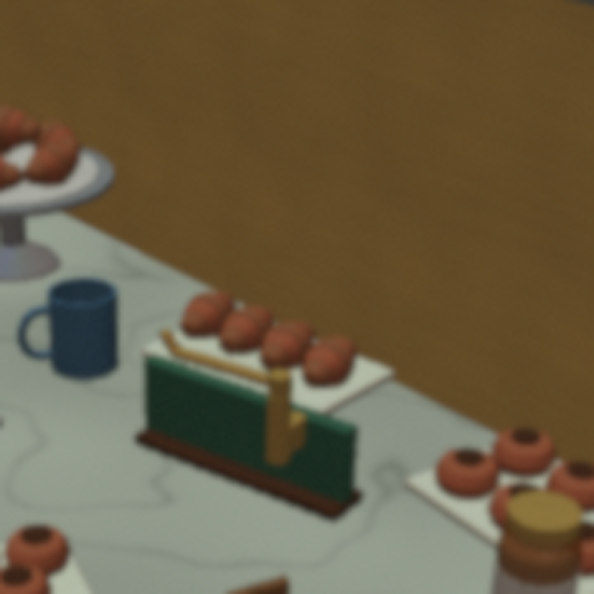

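The calls were refused because every key is required, so nothing moved. The side view still shows the folded hook at the rail.

```bash
sed -i 's/r={k:v for k,v in r.items() if v}/pass/; s/def plan(wps,/def plan(wps,jaw=4,/; s/rows.append({})/rows.append(dict(x=0,y=0,z=0,rz=0))/' h.py
sed -i 's/^    for i in range(0,len(rows),5): print.*/    for i in range(0,len(rows),5): print(json.dumps([dict(x=r["x"],y=r["y"],z=r["z"],rx=0,ry=0,rz=r["rz"],jaw=jaw) for r in rows[i:i+5]]))/' h.py
python3 - <<'E'
from h import *
plan([(.654,.054,.22,17.5)],step=4.2)
E
```

```text
[{"x": -3.3, "y": -2.26, "z": 0.16, "rx": 0, "ry": 0, "rz": 0.055, "jaw": 4}, {"x": -3.41, "y": -2.07, "z": 0.15, "rx": 0, "ry": 0, "rz": 0.055, "jaw": 4}, {"x": -3.53, "y": -1.88, "z": 0.16, "rx": 0, "ry": 0, "rz": 0.055, "jaw": 4}, {"x": -3.62, "y": -1.69, "z": 0.15, "rx": 0, "ry": 0, "rz": 0.055, "jaw": 4}, {"x": -3.71, "y": -1.48, "z": 0.16, "rx": 0, "ry": 0, "rz": 0.055, "jaw": 4}]
[{"x": -3.78, "y": -1.28, "z": 0.15, "rx": 0, "ry": 0, "rz": 0.055, "jaw": 4}, {"x": -3.85, "y": -1.07, "z": 0.16, "rx": 0, "ry": 0, "rz": 0.055, "jaw": 4}, {"x": -3.9, "y": -0.85, "z": 0.15, "rx": 0, "ry": 0, "rz": 0.055, "jaw": 4}, {"x": -3.95, "y": -0.64, "z": 0.16, "rx": 0, "ry": 0, "rz": 0.055, "jaw": 4}, {"x": -3.97, "y": -0.42, "z": 0.15, "rx": 0, "ry": 0, "rz": 0.055, "jaw": 4}]
[{"x": -3.99, "y": -0.2, "z": 0.16, "rx": 0, "ry": 0, "rz": 0.055, "jaw": 4}, {"x": -4.0, "y": 0.02, "z": 0.15, "rx": 0, "ry": 0, "rz": 0.055, "jaw": 4}, {"x": -3.98, "y": 0.23, "z": 0.16, "rx": 0, "ry": 0, "rz": 0.055, "jaw": 4}, {"x": -3.97, "y": 0.46, "z": 0.15, "rx": 0, "ry": 0, "rz": 0.055, "jaw": 4}, {"x": -3.94, "y": 0.67, "z": 0.16, "rx": 0, "ry": 0, "rz": 0.055, "jaw": 4}]
[{"x": -3.9, "y": 0.89, "z": 0.15, "rx": 0, "ry": 0, "rz": 0.055, "jaw": 4}, {"x": -3.84, "y": 1.1, "z": 0.16, "rx": 0, "ry": 0, "rz": 0.055, "jaw": 4}, {"x": -3.77, "y": 1.32, "z": 0.15, "rx": 0, "ry": 0, "rz": 0.055, "jaw": 4}, {"x": -3.69, "y": 1.51, "z": 0.16, "rx": 0, "ry": 0, "rz": 0.055, "jaw": 4}, {"x": 0, "y": 0, "z": 0, "rx": 0, "ry": 0, "rz": 0, "jaw": 4}]
end [0.654 0.054 0.22 ] 17.48
```

Call:
send_rows --motion '[{"x": -3.3, "y": -2.3, "z": 0.15, "rx": 0, "ry": 0, "rz": 0.055, "jaw": 4}, {"x": -3.4, "y": -2.1, "z": 0.15, "rx": 0, "ry": 0, "rz": 0.055, "jaw": 4}, {"x": -3.5, "y": -1.9, "z": 0.15, "rx": 0, "ry": 0, "rz": 0.055, "jaw": 4}, {"x": -3.6, "y": -1.7, "z": 0.15, "rx": 0, "ry": 0, "rz": 0.055, "jaw": 4}, {"x": -3.7, "y": -1.5, "z": 0.15, "rx": 0, "ry": 0, "rz": 0.055, "jaw": 4}]' --grip_force 10

```text
clock: 0.8
tool_pos: [0.2729, 0.4615, 0.2423]
eef_rot: [0.246, 0.969, 0.0, 0.0]
contact_force: [0.6, 1.1, -0.1]
opening: 0.568
finger_force: 0.0
```

Call:
send_rows --motion '[{"x": -3.8, "y": -1.3, "z": 0.15, "rx": 0, "ry": 0, "rz": 0.055, "jaw": 4}, {"x": -3.9, "y": -1.1, "z": 0.15, "rx": 0, "ry": 0, "rz": 0.055, "jaw": 4}, {"x": -3.9, "y": -0.85, "z": 0.15, "rx": 0, "ry": 0, "rz": 0.055, "jaw": 4}, {"x": -4, "y": -0.65, "z": 0.15, "rx": 0, "ry": 0, "rz": 0.055, "jaw": 4}, {"x": -4, "y": -0.4, "z": 0.15, "rx": 0, "ry": 0, "rz": 0.055, "jaw": 4}]'

```text
clock: 1.3
tool_pos: [0.4101, 0.314, 0.2348]
eef_rot: [0.377, 0.926, 0.0, 0.0]
contact_force: [0.7, -0.5, -0.4]
opening: 0.452
finger_force: 0.0
```

Call:
send_rows --motion '[{"x": -4, "y": -0.2, "z": 0.15, "rx": 0, "ry": 0, "rz": 0.055, "jaw": 4}, {"x": -4, "y": 0, "z": 0.15, "rx": 0, "ry": 0, "rz": 0.055, "jaw": 4}, {"x": -4, "y": 0.2, "z": 0.15, "rx": 0, "ry": 0, "rz": 0.055, "jaw": 4}, {"x": -4, "y": 0.45, "z": 0.15, "rx": 0, "ry": 0, "rz": 0.055, "jaw": 4}, {"x": -3.9, "y": 0.7, "z": 0.15, "rx": 0, "ry": 0, "rz": 0.055, "jaw": 4}]'

```text
clock: 1.8
tool_pos: [0.5461, 0.1673, 0.2272]
eef_rot: [0.5, 0.866, 0.0, 0.0]
contact_force: [0.6, -0.4, -0.8]
opening: 0.454
finger_force: 0.0
```

Call:
send_rows --motion '[{"x": -3.9, "y": 0.9, "z": 0.15, "rx": 0, "ry": 0, "rz": 0.055, "jaw": 4}, {"x": -3.8, "y": 1.1, "z": 0.15, "rx": 0, "ry": 0, "rz": 0.055, "jaw": 4}, {"x": -3.8, "y": 1.3, "z": 0.15, "rx": 0, "ry": 0, "rz": 0.055, "jaw": 4}, {"x": -3.7, "y": 1.5, "z": 0.15, "rx": 0, "ry": 0, "rz": 0.055, "jaw": 4}, {"x": 0, "y": 0, "z": 0, "rx": 0, "ry": 0, "rz": 0, "jaw": 4}]'

```text
clock: 2.3
tool_pos: [0.6569, 0.0443, 0.2208]
eef_rot: [0.595, 0.804, -0.001, 0.003]
contact_force: [-0.9, -0.7, 0.6]
opening: 0.454
finger_force: 0.0
```

```bash
python3 - <<'E'
from h import *
st=get_state();print(st["tool_pos"],st["q"],st["opening"],st["clock"],st["contact_force"])
plan([(.654,.054,.122,17.5)])
E
```

```text
[0.65687499 0.04431617 0.2208227 ] [-0.15142627  0.76279747  0.02180477  1.49535286 -0.01242077  0.88114704
  0.16780764] 0.45385576853518167 2.3 [-0.88461864 -0.70575933  0.57363888]
[{"x": 0.34, "y": 0.0, "z": 3.29, "rx": 0, "ry": 0, "rz": -0.003, "jaw": 4}, {"x": 0.33, "y": 0.01, "z": 3.3, "rx": 0, "ry": 0, "rz": -0.004, "jaw": 4}, {"x": 0.34, "y": 0.0, "z": 3.29, "rx": 0, "ry": 0, "rz": -0.003, "jaw": 4}, {"x": 0, "y": 0, "z": 0, "rx": 0, "ry": 0, "rz": 0, "jaw": 4}, {"x": 0, "y": 0, "z": 0, "rx": 0, "ry": 0, "rz": 0, "jaw": 4}]
end [0.654 0.054 0.122] 17.51
```

Call:
send_rows --motion '[{"x": 0.34, "y": 0, "z": 3.3, "rx": 0, "ry": 0, "rz": -0.003, "jaw": 4}, {"x": 0.33, "y": 0, "z": 3.3, "rx": 0, "ry": 0, "rz": -0.004, "jaw": 4}, {"x": 0.34, "y": 0, "z": 3.3, "rx": 0, "ry": 0, "rz": -0.003, "jaw": 4}, {"x": 0, "y": 0, "z": 0, "rx": 0, "ry": 0, "rz": 0, "jaw": 2}, {"x": 0, "y": 0, "z": 0, "rx": 0, "ry": 0, "rz": 0, "jaw": 1.7}]'

```text
clock: 2.8
tool_pos: [0.6505, 0.0617, 0.1225]
eef_rot: [0.587, 0.809, -0.0, -0.0]
contact_force: [0.1, -0.1, 1.5]
opening: 0.299
finger_force: 0.0
```

Call:
send_rows --motion '[{"x": 0, "y": 0, "z": 0, "rx": 0, "ry": 0, "rz": 0, "jaw": 1.7}, {"x": 0, "y": 0, "z": 0, "rx": 0, "ry": 0, "rz": 0, "jaw": 1.7}, {"x": 0, "y": 0, "z": 0, "rx": 0, "ry": 0, "rz": 0, "jaw": 1.7}, {"x": -0.05, "y": -0.9, "z": 0, "rx": 0, "ry": 0, "rz": -0.113, "jaw": 1.7}, {"x": -0.05, "y": -0.9, "z": 0, "rx": 0, "ry": 0, "rz": -0.113, "jaw": 1.7}]'

```text
clock: 3.3
tool_pos: [0.6355, 0.0543, 0.1234]
eef_rot: [0.49, 0.872, 0.001, 0.001]
contact_force: [1.8, 0.0, 0.5]
opening: 0.192
finger_force: 0.6
```

```bash
python3 - <<'E'
from h import *
s=cam("side","side2.png");t=cam("top","top2.png")
i=s["img"][120:240,290:450,::-1]; j=t["img"][110:230,250:410,::-1]; cv2.imwrite("pics/c2.png",cv2.resize(np.hstack([i,j]),None,fx=2.5,fy=2.5,interpolation=2))
E
```

```text
(no output)
```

View pics/c2.png

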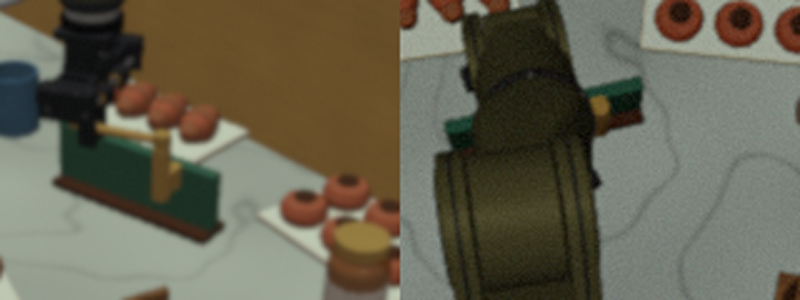

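The side view shows the fingers around the arm, and it is swinging out.

Call:
send_rows --motion '[{"x": -0.1, "y": -0.95, "z": 0, "rx": 0, "ry": 0, "rz": -0.113, "jaw": 1.7}, {"x": -0.1, "y": -0.95, "z": 0, "rx": 0, "ry": 0, "rz": -0.113, "jaw": 1.7}, {"x": -0.1, "y": -0.95, "z": 0, "rx": 0, "ry": 0, "rz": -0.113, "jaw": 1.7}, {"x": -0.1, "y": -0.95, "z": 0, "rx": 0, "ry": 0, "rz": -0.113, "jaw": 1.7}, {"x": -0.1, "y": -0.95, "z": 0, "rx": 0, "ry": 0, "rz": -0.113, "jaw": 1.7}]'

```text
clock: 3.9
tool_pos: [0.6042, 0.0188, 0.1227]
eef_rot: [0.229, 0.973, 0.001, 0.0]
contact_force: [-0.0, 1.3, -0.1]
opening: 0.197
finger_force: 0.7
```

Call:
send_rows --motion '[{"x": -0.05, "y": -0.9, "z": 0, "rx": 0, "ry": 0, "rz": -0.113, "jaw": 1.7}, {"x": -0.05, "y": -0.9, "z": 0, "rx": 0, "ry": 0, "rz": -0.113, "jaw": 1.7}, {"x": -0.05, "y": -0.9, "z": 0, "rx": 0, "ry": 0, "rz": -0.113, "jaw": 1.7}, {"x": -0.05, "y": -0.9, "z": 0, "rx": 0, "ry": 0, "rz": -0.113, "jaw": 1.7}, {"x": 0, "y": 0, "z": 0, "rx": 0, "ry": 0, "rz": 0, "jaw": 1.7}]'

```text
clock: 4.4
tool_pos: [0.5955, -0.0187, 0.1223]
eef_rot: [0.009, 1.0, -0.0, -0.0]
contact_force: [0.4, -0.8, 0.8]
opening: 0.189
finger_force: 0.0
```

```bash
python3 - <<'E'
from h import *
st=get_state();M=R.from_quat(st["eef_rot"]).as_matrix();p=st["tool_pos"];print(p,np.degrees(np.arctan2(M[1,1],M[0,1])),M[2].round(3),st["contact_force"])
v=p[:2]-[.678,-.022];print(np.hypot(*v),np.degrees(np.arctan2(v[1],v[0]))%360)
E
```

```text
[ 0.59549757 -0.01866236  0.12227794] 89.01072310760921 [ 0.    -0.001 -1.   ] [ 0.3519133  -0.78317745  0.75674022]
0.08256991908212906 177.68335742617091
```

Call:
send_rows --motion '[{"x": -0.05, "y": -0.95, "z": 0, "rx": 0, "ry": 0, "rz": -0.113, "jaw": 1.7}, {"x": -0.05, "y": -0.95, "z": 0, "rx": 0, "ry": 0, "rz": -0.113, "jaw": 1.7}, {"x": 0, "y": -0.2, "z": 0, "rx": 0, "ry": 0, "rz": -0.03, "jaw": 1.7}, {"x": 0, "y": -0.1, "z": 0, "rx": 0, "ry": 0, "rz": 0, "jaw": 1.7}, {"x": 0, "y": 0, "z": 0, "rx": 0, "ry": 0, "rz": 0, "jaw": 1.7}]'

```text
clock: 4.9
tool_pos: [0.5981, -0.0383, 0.1222]
eef_rot: [-0.12, 0.993, 0.0, 0.0]
contact_force: [0.4, -0.3, -0.5]
opening: 0.192
finger_force: 0.0
```

Call:
send_rows --motion '[{"x": 0, "y": -0.2, "z": 0, "rx": 0, "ry": 0, "rz": 0, "jaw": 1.7}, {"x": 0, "y": -0.1, "z": 0, "rx": 0, "ry": 0, "rz": 0, "jaw": 1.7}, {"x": 0, "y": 0, "z": 0, "rx": 0, "ry": 0, "rz": 0, "jaw": 1.7}, {"x": 0, "y": 0, "z": 0, "rx": 0, "ry": 0, "rz": 0, "jaw": 1.7}, {"x": 0, "y": 0, "z": 0, "rx": 0, "ry": 0, "rz": 0, "jaw": 1.7}]'

```text
clock: 5.4
tool_pos: [0.5986, -0.0415, 0.1222]
eef_rot: [-0.121, 0.993, 0.0, 0.0]
contact_force: [-0.8, 1.1, 0.9]
opening: 0.197
finger_force: 0.5
```

Friction level only; keep pushing to the stop.

Call:
send_rows --motion '[{"x": 0, "y": -0.2, "z": 0, "rx": 0, "ry": 0, "rz": 0, "jaw": 1.7}, {"x": 0, "y": -0.2, "z": 0, "rx": 0, "ry": 0, "rz": 0, "jaw": 1.7}, {"x": 0, "y": 0, "z": 0, "rx": 0, "ry": 0, "rz": 0, "jaw": 1.7}, {"x": 0, "y": 0, "z": 0, "rx": 0, "ry": 0, "rz": 0, "jaw": 1.7}, {"x": 0, "y": 0, "z": 0, "rx": 0, "ry": 0, "rz": 0, "jaw": 1.7}]'

```text
clock: 5.9
tool_pos: [0.5995, -0.0455, 0.1221]
eef_rot: [-0.121, 0.993, 0.0, -0.0]
contact_force: [-2.1, 1.4, 0.6]
opening: 0.195
finger_force: 1.0
```

```bash
python3 - <<'E'
from h import *
st=get_state();print(st["tool_pos"],st["contact_force"],st["opening"])
s=cam("side","side3.png")
cv2.imwrite("pics/c3.png",cv2.resize(s["img"][120:240,290:450,::-1],None,fx=4,fy=4,interpolation=2))
E
```

```text
[ 0.59948136 -0.0454698   0.12214619] [-2.13596035  1.36708524  0.55801375] 0.19517038592281602
```

Call:
send_rows --motion '[{"x": 0, "y": -0.2, "z": 0, "rx": 0, "ry": 0, "rz": 0, "jaw": 1.7}, {"x": 0, "y": -0.1, "z": 0, "rx": 0, "ry": 0, "rz": 0, "jaw": 1.7}, {"x": 0, "y": 0, "z": 0, "rx": 0, "ry": 0, "rz": 0, "jaw": 1.7}, {"x": 0, "y": 0, "z": 0, "rx": 0, "ry": 0, "rz": 0, "jaw": 1.7}, {"x": 0, "y": 0, "z": 0, "rx": 0, "ry": 0, "rz": 0, "jaw": 1.7}]'

```text
clock: 6.45
tool_pos: [0.5995, -0.0457, 0.1221]
eef_rot: [-0.122, 0.992, 0.002, -0.0]
contact_force: [-3.8, 6.7, 1.5]
opening: 0.19
finger_force: 3.4
```

```bash
python3 - <<'E'
from h import *
for i in range(3):
    cam("side"); st=get_state();print(st["tool_pos"],st["contact_force"],st["moment"],st["finger_force"])
E
```

```text
[ 0.59954052 -0.0456783   0.12211161] [-3.35988858  5.34944022  1.38105522] [ 1.28573756  0.64335523 -0.01212016] 3.3982361352536827
[ 0.5995456  -0.04569389  0.12210511] [-3.72147624  6.40767073  0.73594464] [1.358732   0.63519594 0.01500659] 3.3971380814909935
[ 0.59955827 -0.04567679  0.12212043] [-3.38495019  7.0074939   0.60079275] [ 1.31622497  0.67256447 -0.01961622] 3.396919366205111
```

Call:
send_rows --motion '[{"x": 0, "y": 0.25, "z": 0, "rx": 0, "ry": 0, "rz": 0, "jaw": 2.5}, {"x": 0, "y": 0.25, "z": 0, "rx": 0, "ry": 0, "rz": 0, "jaw": 3.5}, {"x": 0, "y": 0, "z": 0, "rx": 0, "ry": 0, "rz": 0, "jaw": 4}, {"x": 0, "y": 0, "z": -3, "rx": 0, "ry": 0, "rz": 0, "jaw": 4}, {"x": 0, "y": 0, "z": -3.5, "rx": 0, "ry": 0, "rz": 0, "jaw": 5}]'

```text
clock: 7.1
tool_pos: [0.5983, -0.0446, 0.1867]
eef_rot: [-0.121, 0.993, -0.0, -0.002]
contact_force: [1.3, 0.1, -0.1]
opening: 0.518
finger_force: 0.0
```

```bash
python3 - <<'E'
from h import *
st=get_state();print(st["tool_pos"],st["contact_force"])
p=st["tool_pos"]
plan([(.4935,.3047,.24,110.3)],jaw=8.8,step=4.2)
E
```

```text
[ 0.59833815 -0.04457067  0.18674005] [ 1.30572149  0.09039726 -0.08286397]
[{"x": 0.2, "y": 4.05, "z": -0.59, "rx": 0, "ry": 0, "rz": -0.012, "jaw": 8.8}, {"x": 0.15, "y": 4.05, "z": -0.59, "rx": 0, "ry": 0, "rz": -0.013, "jaw": 8.8}, {"x": 0.1, "y": 4.05, "z": -0.6, "rx": 0, "ry": 0, "rz": -0.012, "jaw": 8.8}, {"x": 0.04, "y": 4.05, "z": -0.59, "rx": 0, "ry": 0, "rz": -0.013, "jaw": 8.8}, {"x": -0.0, "y": 4.05, "z": -0.59, "rx": 0, "ry": 0, "rz": -0.012, "jaw": 8.8}]
[{"x": -0.05, "y": 4.05, "z": -0.59, "rx": 0, "ry": 0, "rz": -0.012, "jaw": 8.8}, {"x": -0.11, "y": 4.05, "z": -0.59, "rx": 0, "ry": 0, "rz": -0.013, "jaw": 8.8}, {"x": -0.15, "y": 4.05, "z": -0.59, "rx": 0, "ry": 0, "rz": -0.012, "jaw": 8.8}, {"x": -0.2, "y": 4.05, "z": -0.6, "rx": 0, "ry": 0, "rz": -0.013, "jaw": 8.8}, {"x": 0, "y": 0, "z": 0, "rx": 0, "ry": 0, "rz": 0, "jaw": 8.8}]
end [0.4935 0.3047 0.24  ] 110.32
```

Call:
send_rows --motion '[{"x": 0.2, "y": 4.05, "z": -0.6, "rx": 0, "ry": 0, "rz": -0.012, "jaw": 8.8}, {"x": 0.15, "y": 4.05, "z": -0.6, "rx": 0, "ry": 0, "rz": -0.013, "jaw": 8.8}, {"x": 0.1, "y": 4.05, "z": -0.6, "rx": 0, "ry": 0, "rz": -0.012, "jaw": 8.8}, {"x": 0.05, "y": 4.05, "z": -0.6, "rx": 0, "ry": 0, "rz": -0.013, "jaw": 8.8}, {"x": 0, "y": 4.05, "z": -0.6, "rx": 0, "ry": 0, "rz": -0.012, "jaw": 8.8}]'

```text
clock: 7.6
tool_pos: [0.5407, 0.1511, 0.2177]
eef_rot: [-0.152, 0.988, -0.0, 0.001]
contact_force: [0.9, -0.0, 0.2]
opening: 0.971
finger_force: 0.0
```

Call:
send_rows --motion '[{"x": -0.05, "y": 4.05, "z": -0.6, "rx": 0, "ry": 0, "rz": -0.012, "jaw": 8.8}, {"x": -0.1, "y": 4.05, "z": -0.6, "rx": 0, "ry": 0, "rz": -0.013, "jaw": 8.8}, {"x": -0.15, "y": 4.05, "z": -0.6, "rx": 0, "ry": 0, "rz": -0.012, "jaw": 8.8}, {"x": -0.2, "y": 4.05, "z": -0.6, "rx": 0, "ry": 0, "rz": -0.013, "jaw": 8.8}, {"x": 0, "y": 0, "z": 0, "rx": 0, "ry": 0, "rz": 0, "jaw": 8.8}]'

```text
clock: 8.1
tool_pos: [0.4914, 0.3133, 0.2429]
eef_rot: [-0.181, 0.983, 0.004, 0.001]
contact_force: [-0.0, -0.1, 0.7]
opening: 1.001
finger_force: 0.0
```

```bash
python3 - <<'E'
from h import *
s=cam("side","side4.png");t=cam("top","top4.png")
a=s["img"][60:220,180:340,::-1]; b=t["img"][120:240,255:375,::-1]
cv2.imwrite("pics/c4.png",np.hstack([cv2.resize(a,(400,400),interpolation=2),cv2.resize(b,(400,400),interpolation=2)]))
st=get_state();print(st["tool_pos"],st["contact_force"])
plan([(.4935,.3047,.105,110.3)],jaw=8.8)
E
```

```text
[0.49395565 0.30597384 0.24139079] [ 0.37812261 -2.00651868 -0.89592116]
[{"x": 0.02, "y": -0.03, "z": 3.41, "rx": 0, "ry": 0, "rz": 0.001, "jaw": 8.8}, {"x": 0.02, "y": -0.02, "z": 3.41, "rx": 0, "ry": 0, "rz": 0.0, "jaw": 8.8}, {"x": 0.03, "y": -0.03, "z": 3.41, "rx": 0, "ry": 0, "rz": 0.001, "jaw": 8.8}, {"x": 0.02, "y": -0.02, "z": 3.41, "rx": 0, "ry": 0, "rz": 0.0, "jaw": 8.8}, {"x": 0, "y": 0, "z": 0, "rx": 0, "ry": 0, "rz": 0, "jaw": 8.8}]
end [0.4935 0.3047 0.105 ] 110.33
```

View pics/c4.png

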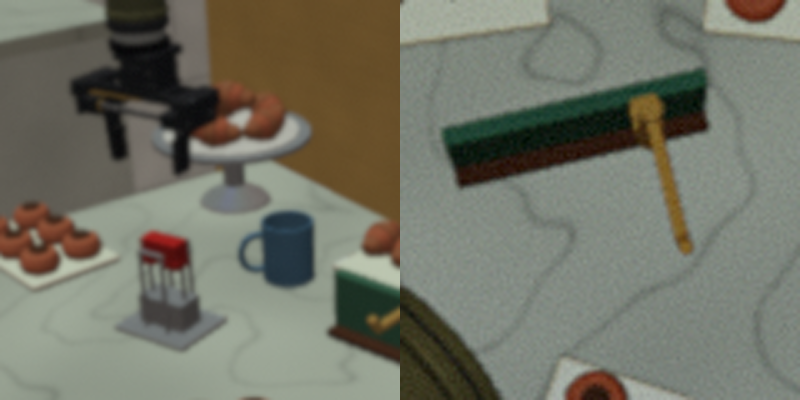

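The hook stands square to the rail, with its tip at crop (685,247). The gripper is above the cutter, with the fingers in line with its ends. Next I lower and grip.

Call:
send_rows --motion '[{"x": 0.02, "y": -0.03, "z": 3.4, "rx": 0, "ry": 0, "rz": 0, "jaw": 8.8}, {"x": 0.02, "y": -0.03, "z": 3.4, "rx": 0, "ry": 0, "rz": 0, "jaw": 8.8}, {"x": 0.02, "y": -0.03, "z": 3.4, "rx": 0, "ry": 0, "rz": 0, "jaw": 8.8}, {"x": 0.02, "y": 0, "z": 3.4, "rx": 0, "ry": 0, "rz": 0, "jaw": 8.8}, {"x": 0, "y": 0, "z": 0, "rx": 0, "ry": 0, "rz": 0, "jaw": 8.8}]'

```text
clock: 8.7
tool_pos: [0.4923, 0.2997, 0.1012]
eef_rot: [-0.175, 0.984, -0.003, -0.004]
contact_force: [-0.0, -0.1, -0.2]
opening: 1.001
finger_force: 0.0
```

Call:
send_rows --motion '[{"x": 0, "y": 0, "z": 0, "rx": 0, "ry": 0, "rz": 0, "jaw": 6.6}, {"x": 0, "y": 0, "z": 0, "rx": 0, "ry": 0, "rz": 0, "jaw": 5.5}, {"x": 0, "y": 0, "z": 0, "rx": 0, "ry": 0, "rz": 0, "jaw": 5}, {"x": 0, "y": 0, "z": 0, "rx": 0, "ry": 0, "rz": 0, "jaw": 5}, {"x": 0, "y": 0, "z": 0, "rx": 0, "ry": 0, "rz": 0, "jaw": 5}]' --grip_force 25

```text
clock: 9.2
tool_pos: [0.4942, 0.3055, 0.1068]
eef_rot: [-0.177, 0.984, 0.001, 0.001]
contact_force: [-0.0, 0.7, 7.6]
opening: 0.681
finger_force: 24.7
```

```bash
python3 - <<'E'
from h import *
st=get_state();print(st["tool_pos"],st["contact_force"],st["opening"]*.0881,st["finger_force"],st["q"])
t=cam("top"); hsv=cv2.cvtColor(t["img"],cv2.COLOR_RGB2HSV)
m=cv2.inRange(hsv,(14,110,60),(30,255,255)); k=np.zeros_like(m);k[140:200,320:350]=255;m&=k
P=[]
for r in range(163,192):
    x=np.where(m[r])[0]
    if len(x): P.append((x.mean(),r)); 
P=np.array(P); print(P[[0,5,10,15,20,-1]].round(1).tolist())
W=onz(t,P[(P[:,1]>163)&(P[:,1]<186)],.13)[:,:2]; c=W.mean(0); u=np.linalg.svd(W-c)[2][0]; print("line",c,np.degrees(np.arctan2(u[1],u[0]))%180)
ys,xs=np.where(m);print("brass rows",ys.min(),ys.max(), onz(t,[(P[-1][0],ys.max()+.5)],.14), onz(t,[(xs[ys<=ys.min()+4].mean(),ys.min()-.5)],.14))
E
```

```text
[0.49416536 0.30551641 0.10679175] [-1.69889684e-03  7.34171357e-01  7.59090258e+00] 0.05999454046531951 24.743506879658526 [-0.41886002  0.85211366 -0.37233673  1.80989351  0.52624981  0.57570064
  0.80331843]
[[330.0, 163.0], [333.5, 168.0], [334.5, 173.0], [336.0, 178.0], [337.0, 183.0], [339.0, 191.0]]
line [ 0.61342227 -0.0391067 ] 13.880884605425194
brass rows 148 195 [[ 0.55058653 -0.05010147  0.14      ]] [[ 0.68966536 -0.02084014  0.14      ]]
```

```bash
python3 - <<'E'
from h import *
plan([(.4935,.3047,.25,110.3),(.509,-.065,.25,103.9),(.509,-.065,.174,103.9,3)],jaw=5,step=4)
E
```

```text
[{"x": 0.02, "y": -0.01, "z": -3.58, "rx": 0, "ry": 0, "rz": 0.0, "jaw": 5}, {"x": 0.03, "y": -0.02, "z": -3.58, "rx": 0, "ry": 0, "rz": 0.001, "jaw": 5}, {"x": 0.02, "y": -0.01, "z": -3.58, "rx": 0, "ry": 0, "rz": -0.0, "jaw": 5}, {"x": 0.02, "y": -0.01, "z": -3.58, "rx": 0, "ry": 0, "rz": 0.0, "jaw": 5}, {"x": 1.14, "y": -3.52, "z": -0.0, "rx": 0, "ry": 0, "rz": 0.011, "jaw": 5}]
[{"x": 1.1, "y": -3.53, "z": -0.0, "rx": 0, "ry": 0, "rz": 0.011, "jaw": 5}, {"x": 1.06, "y": -3.55, "z": -0.0, "rx": 0, "ry": 0, "rz": 0.012, "jaw": 5}, {"x": 1.02, "y": -3.56, "z": -0.0, "rx": 0, "ry": 0, "rz": 0.011, "jaw": 5}, {"x": 0.97, "y": -3.57, "z": -0.0, "rx": 0, "ry": 0, "rz": 0.011, "jaw": 5}, {"x": 0.94, "y": -3.58, "z": -0.0, "rx": 0, "ry": 0, "rz": 0.011, "jaw": 5}]
[{"x": 0.9, "y": -3.58, "z": -0.0, "rx": 0, "ry": 0, "rz": 0.011, "jaw": 5}, {"x": 0.86, "y": -3.6, "z": -0.0, "rx": 0, "ry": 0, "rz": 0.012, "jaw": 5}, {"x": 0.82, "y": -3.61, "z": -0.0, "rx": 0, "ry": 0, "rz": 0.011, "jaw": 5}, {"x": 0.78, "y": -3.62, "z": -0.0, "rx": 0, "ry": 0, "rz": 0.011, "jaw": 5}, {"x": -0.0, "y": -0.0, "z": 2.53, "rx": 0, "ry": 0, "rz": -0.0, "jaw": 5}]
[{"x": -0.0, "y": -0.0, "z": 2.54, "rx": 0, "ry": 0, "rz": -0.0, "jaw": 5}, {"x": -0.0, "y": -0.0, "z": 2.53, "rx": 0, "ry": 0, "rz": -0.0, "jaw": 5}, {"x": 0, "y": 0, "z": 0, "rx": 0, "ry": 0, "rz": 0, "jaw": 5}, {"x": 0, "y": 0, "z": 0, "rx": 0, "ry": 0, "rz": 0, "jaw": 5}, {"x": 0, "y": 0, "z": 0, "rx": 0, "ry": 0, "rz": 0, "jaw": 5}]
end [ 0.509 -0.065  0.174] 103.9
```

Call:
send_rows --motion '[{"x": 0, "y": 0, "z": -1.5, "rx": 0, "ry": 0, "rz": 0, "jaw": 5}, {"x": 0, "y": 0, "z": -3, "rx": 0, "ry": 0, "rz": 0, "jaw": 5}, {"x": 0.05, "y": 0, "z": -4, "rx": 0, "ry": 0, "rz": 0, "jaw": 5}, {"x": 0.05, "y": -0.05, "z": -3.8, "rx": 0, "ry": 0, "rz": 0, "jaw": 5}, {"x": 0, "y": 0, "z": -2, "rx": 0, "ry": 0, "rz": 0, "jaw": 5}]' --grip_force 40

```text
clock: 9.75
tool_pos: [0.4932, 0.3039, 0.2514]
eef_rot: [-0.177, 0.984, 0.001, 0.002]
contact_force: [0.5, -0.1, -2.6]
opening: 0.678
finger_force: 39.7
```

Call:
send_rows --motion '[{"x": 0.6, "y": -1.8, "z": 0, "rx": 0, "ry": 0, "rz": 0.005, "jaw": 5}, {"x": 1.1, "y": -3.5, "z": 0, "rx": 0, "ry": 0, "rz": 0.011, "jaw": 5}, {"x": 1.1, "y": -3.55, "z": 0, "rx": 0, "ry": 0, "rz": 0.012, "jaw": 5}, {"x": 1.05, "y": -3.55, "z": 0, "rx": 0, "ry": 0, "rz": 0.011, "jaw": 5}, {"x": 1, "y": -3.55, "z": 0, "rx": 0, "ry": 0, "rz": 0.011, "jaw": 5}]'

```text
clock: 10.25
tool_pos: [0.4989, 0.135, 0.2482]
eef_rot: [-0.152, 0.988, -0.0, -0.0]
contact_force: [0.6, 0.3, -2.1]
opening: 0.679
finger_force: 39.7
```

Call:
send_rows --motion '[{"x": 0.95, "y": -3.6, "z": 0, "rx": 0, "ry": 0, "rz": 0.011, "jaw": 5}, {"x": 0.9, "y": -3.6, "z": 0, "rx": 0, "ry": 0, "rz": 0.012, "jaw": 5}, {"x": 0.85, "y": -3.6, "z": 0, "rx": 0, "ry": 0, "rz": 0.011, "jaw": 5}, {"x": 0.8, "y": -3.6, "z": 0, "rx": 0, "ry": 0, "rz": 0.011, "jaw": 5}, {"x": 0.8, "y": -3.6, "z": 0, "rx": 0, "ry": 0, "rz": 0.011, "jaw": 5}]'

```text
clock: 10.75
tool_pos: [0.5077, -0.0498, 0.2482]
eef_rot: [-0.124, 0.992, -0.0, -0.0]
contact_force: [0.1, -0.0, -2.3]
opening: 0.681
finger_force: 39.7
```

Call:
send_rows --motion '[{"x": 0.4, "y": -1.8, "z": 0, "rx": 0, "ry": 0, "rz": 0.005, "jaw": 5}, {"x": 0, "y": 0, "z": 0, "rx": 0, "ry": 0, "rz": 0, "jaw": 5}, {"x": 0, "y": 0, "z": 0, "rx": 0, "ry": 0, "rz": 0, "jaw": 5}, {"x": 0, "y": 0, "z": 0, "rx": 0, "ry": 0, "rz": 0, "jaw": 5}, {"x": 0, "y": 0, "z": 0, "rx": 0, "ry": 0, "rz": 0, "jaw": 5}]'

```text
clock: 11.25
tool_pos: [0.5089, -0.0646, 0.2483]
eef_rot: [-0.123, 0.992, 0.0, 0.0]
contact_force: [0.5, 0.5, -2.3]
opening: 0.684
finger_force: 39.7
```

```bash
python3 - <<'E'
from h import *
st=get_state();print(st["tool_pos"],st["contact_force"],st["opening"]*.0881)
s=cam("side","side5.png"); cv2.imwrite("pics/c5.png",cv2.resize(s["img"][90:270,240:440,::-1],(660,594),interpolation=2))
plan([(.509,-.065,.174,103.9,3),(.601,-.042,.174,103.9,2.5)],jaw=5)
E
```

```text
[ 0.50890656 -0.0646407   0.24833317] [ 0.47545012  0.52648031 -2.29770182] 0.060220684445817914
[{"x": -0.0, "y": -0.0, "z": 2.48, "rx": 0, "ry": 0, "rz": 0.001, "jaw": 5}, {"x": -0.0, "y": -0.01, "z": 2.47, "rx": 0, "ry": 0, "rz": 0.002, "jaw": 5}, {"x": -0.0, "y": -0.0, "z": 2.48, "rx": 0, "ry": 0, "rz": 0.001, "jaw": 5}, {"x": -2.37, "y": 0.0, "z": 0.0, "rx": 0, "ry": 0, "rz": 0.0, "jaw": 5}, {"x": -2.37, "y": 0.01, "z": 0.0, "rx": 0, "ry": 0, "rz": 0.0, "jaw": 5}]
[{"x": -2.37, "y": 0.0, "z": 0.0, "rx": 0, "ry": 0, "rz": 0.0, "jaw": 5}, {"x": -2.38, "y": 0.01, "z": 0.0, "rx": 0, "ry": 0, "rz": 0.0, "jaw": 5}, {"x": 0, "y": 0, "z": 0, "rx": 0, "ry": 0, "rz": 0, "jaw": 5}, {"x": 0, "y": 0, "z": 0, "rx": 0, "ry": 0, "rz": 0, "jaw": 5}, {"x": 0, "y": 0, "z": 0, "rx": 0, "ry": 0, "rz": 0, "jaw": 5}]
end [ 0.601 -0.042  0.174] 103.91
```

View pics/c5.png

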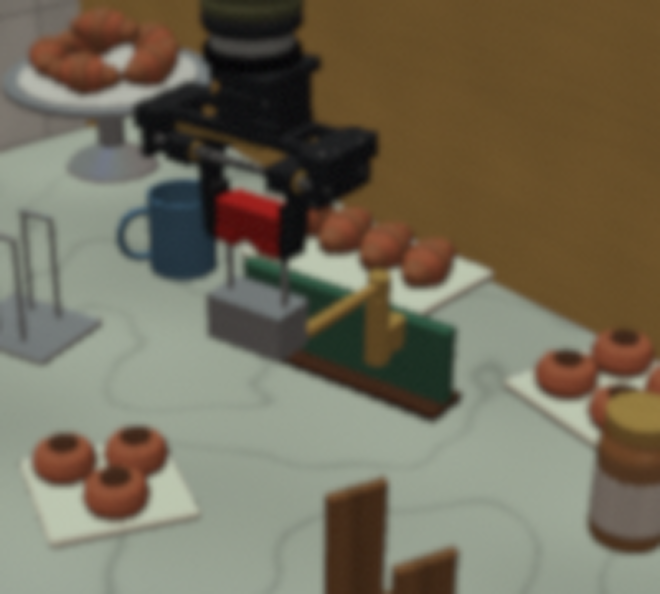

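The cutter is held upright in front of the hook tip, its frame at crop (255,320).

Call:
send_rows --motion '[{"x": 0, "y": 0, "z": 1.5, "rx": 0, "ry": 0, "rz": 0.002, "jaw": 5}, {"x": 0, "y": 0, "z": 2.4, "rx": 0, "ry": 0, "rz": 0.002, "jaw": 5}, {"x": 0, "y": 0, "z": 2.4, "rx": 0, "ry": 0, "rz": 0, "jaw": 5}, {"x": 0, "y": 0, "z": 1.1, "rx": 0, "ry": 0, "rz": 0, "jaw": 5}, {"x": 0, "y": 0, "z": 0, "rx": 0, "ry": 0, "rz": 0, "jaw": 5}]'

```text
clock: 11.8
tool_pos: [0.5081, -0.0657, 0.1731]
eef_rot: [-0.12, 0.993, 0.0, -0.001]
contact_force: [-0.2, -0.4, -2.3]
opening: 0.681
finger_force: 39.7
```

Call:
send_rows --motion '[{"x": -1, "y": 0, "z": 0, "rx": 0, "ry": 0, "rz": 0, "jaw": 5}, {"x": -1, "y": 0, "z": 0, "rx": 0, "ry": 0, "rz": 0, "jaw": 5}, {"x": -1, "y": 0, "z": 0, "rx": 0, "ry": 0, "rz": 0, "jaw": 5}, {"x": -1, "y": 0, "z": 0, "rx": 0, "ry": 0, "rz": 0, "jaw": 5}, {"x": 0, "y": 0, "z": 0, "rx": 0, "ry": 0, "rz": 0, "jaw": 5}]'

```text
clock: 12.3
tool_pos: [0.55, -0.056, 0.1747]
eef_rot: [-0.12, 0.993, 0.0, 0.002]
contact_force: [0.2, -0.2, -2.4]
opening: 0.68
finger_force: 39.7
```

Call:
send_rows --motion '[{"x": -1.2, "y": 0, "z": 0, "rx": 0, "ry": 0, "rz": 0, "jaw": 5}, {"x": -1.4, "y": 0, "z": 0, "rx": 0, "ry": 0, "rz": 0, "jaw": 5}, {"x": -1.4, "y": 0, "z": 0, "rx": 0, "ry": 0, "rz": 0, "jaw": 5}, {"x": -1.3, "y": 0, "z": 0, "rx": 0, "ry": 0, "rz": 0, "jaw": 5}, {"x": 0, "y": 0, "z": 0, "rx": 0, "ry": 0, "rz": 0, "jaw": 5}]'

```text
clock: 12.8
tool_pos: [0.6006, -0.0435, 0.1742]
eef_rot: [-0.12, 0.993, 0.0, 0.001]
contact_force: [-1.1, -0.7, -2.0]
opening: 0.68
finger_force: 39.7
```

Call:
send_rows --motion '[{"x": 0, "y": 0, "z": 0.5, "rx": 0, "ry": 0, "rz": 0, "jaw": 5}, {"x": 0, "y": 0, "z": 0.8, "rx": 0, "ry": 0, "rz": 0, "jaw": 5}, {"x": 0, "y": 0, "z": 0.8, "rx": 0, "ry": 0, "rz": 0, "jaw": 5}, {"x": 0, "y": 0, "z": 0.5, "rx": 0, "ry": 0, "rz": 0, "jaw": 5}, {"x": 0, "y": 0, "z": 0, "rx": 0, "ry": 0, "rz": 0, "jaw": 5}]'

```text
clock: 13.3
tool_pos: [0.5983, -0.0444, 0.147]
eef_rot: [-0.12, 0.993, 0.0, -0.001]
contact_force: [0.4, 0.0, -1.9]
opening: 0.676
finger_force: 39.7
```

```bash
python3 - <<'E'
from h import *
cam("side","side6.png")
st=get_state();M=R.from_quat(st["eef_rot"]).as_matrix();print(st["tool_pos"],np.degrees(np.arctan2(M[1,1],M[0,1])),st["contact_force"])
E
```

```text
[ 0.59875944 -0.04428014  0.14760527] 103.76570023696887 [ 0.2045976  -0.33959812 -2.42666575]
```

Call:
send_rows --motion '[{"x": -0.2, "y": 0.15, "z": 0.2, "rx": 0, "ry": 0, "rz": 0, "jaw": 5}, {"x": 0, "y": 0, "z": 0.2, "rx": 0, "ry": 0, "rz": 0, "jaw": 5}, {"x": 0, "y": 0, "z": 0.2, "rx": 0, "ry": 0, "rz": 0, "jaw": 5}, {"x": 0, "y": 0, "z": 0.1, "rx": 0, "ry": 0, "rz": 0, "jaw": 5}, {"x": 0, "y": 0, "z": 0, "rx": 0, "ry": 0, "rz": 0, "jaw": 5}]'

```text
clock: 13.85
tool_pos: [0.6009, -0.0425, 0.1413]
eef_rot: [-0.12, 0.993, -0.0, 0.0]
contact_force: [-0.2, -0.0, -1.7]
opening: 0.68
finger_force: 39.7
```

Call:
send_rows --motion '[{"x": 0, "y": 0, "z": 0.1, "rx": 0, "ry": 0, "rz": 0, "jaw": 5}, {"x": 0, "y": 0, "z": 0, "rx": 0, "ry": 0, "rz": 0, "jaw": 5}, {"x": 0, "y": 0, "z": 0, "rx": 0, "ry": 0, "rz": 0, "jaw": 5}, {"x": 0, "y": 0, "z": 0, "rx": 0, "ry": 0, "rz": 0, "jaw": 5}, {"x": 0, "y": 0, "z": 0, "rx": 0, "ry": 0, "rz": 0, "jaw": 5}]'

```text
clock: 14.35
tool_pos: [0.601, -0.0424, 0.141]
eef_rot: [-0.12, 0.993, -0.0, 0.0]
contact_force: [-1.5, -0.5, 5.7]
opening: 0.681
finger_force: 39.7
```

Call:
send_rows --motion '[{"x": 0, "y": 0, "z": -0.06, "rx": 0, "ry": 0, "rz": 0, "jaw": 5}, {"x": 0, "y": 0, "z": 0, "rx": 0, "ry": 0, "rz": 0, "jaw": 5.9}, {"x": 0, "y": 0, "z": 0, "rx": 0, "ry": 0, "rz": 0, "jaw": 6.1}, {"x": 0, "y": 0, "z": 0, "rx": 0, "ry": 0, "rz": 0, "jaw": 6.3}, {"x": 0, "y": 0, "z": 0, "rx": 0, "ry": 0, "rz": 0, "jaw": 6.6}]' --grip_force 8

```text
clock: 14.85
tool_pos: [0.6008, -0.042, 0.1406]
eef_rot: [-0.12, 0.993, 0.0, -0.0]
contact_force: [-0.4, 0.3, 0.1]
opening: 0.751
finger_force: 0.0
```

Call:
send_rows --motion '[{"x": 0, "y": 0, "z": 0, "rx": 0, "ry": 0, "rz": 0, "jaw": 7}, {"x": 0, "y": 0, "z": 0, "rx": 0, "ry": 0, "rz": 0, "jaw": 7.5}, {"x": 0, "y": 0, "z": 0, "rx": 0, "ry": 0, "rz": 0, "jaw": 8}, {"x": 0, "y": 0, "z": 0, "rx": 0, "ry": 0, "rz": 0, "jaw": 8.4}, {"x": 0, "y": 0, "z": 0, "rx": 0, "ry": 0, "rz": 0, "jaw": 8.8}]'

```text
clock: 15.35
tool_pos: [0.6008, -0.0423, 0.1408]
eef_rot: [-0.12, 0.993, 0.0, 0.0]
contact_force: [-0.1, 0.4, 0.2]
opening: 0.992
finger_force: 0.0
```

```bash
python3 - <<'E'
from h import *
s=cam("side","side7.png"); cv2.imwrite("pics/c7.png",cv2.resize(s["img"][110:230,290:430,::-1],(700,600),interpolation=2))
st=get_state();print(st["tool_pos"],st["opening"],st["contact_force"])
E
```

```text
[ 0.60082232 -0.04226551  0.14078698] 0.9966059343327546 [-0.31740552 -0.18781033 -0.66135802]
```

View pics/c7.png

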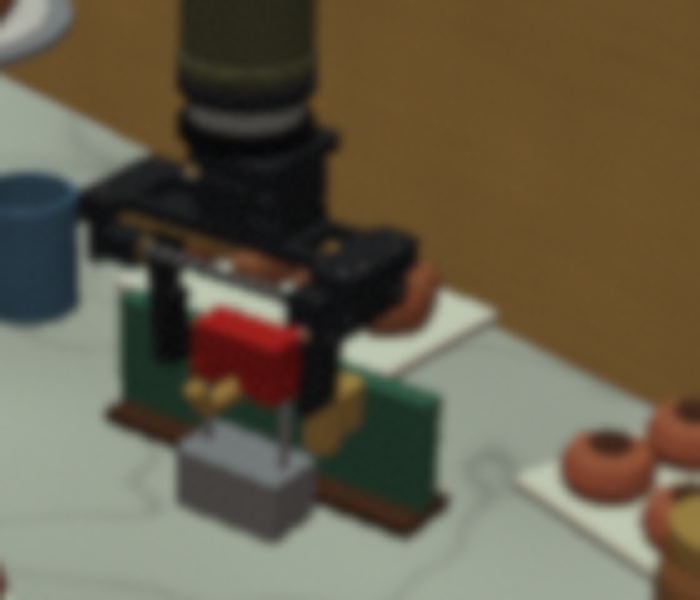

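The cutter hangs on the arm with the fingers open and clear on both sides. I go up and turn a quarter.

Call:
send_rows --motion '[{"x": 0, "y": 0, "z": -1, "rx": 0, "ry": 0, "rz": 0, "jaw": 8.8}, {"x": 0, "y": 0, "z": -2, "rx": 0, "ry": 0, "rz": 0, "jaw": 8.8}, {"x": 0, "y": 0, "z": -3, "rx": 0, "ry": 0, "rz": 0, "jaw": 8.8}, {"x": 0, "y": 0, "z": -2, "rx": 0, "ry": 0, "rz": 0, "jaw": 8.8}, {"x": 0, "y": 0, "z": 0, "rx": 0, "ry": 0, "rz": 0.1, "jaw": 6}]'

```text
clock: 15.9
tool_pos: [0.6028, -0.0419, 0.2247]
eef_rot: [-0.069, 0.998, 0.0, 0.003]
contact_force: [-0.2, -0.3, -0.4]
opening: 0.935
finger_force: 0.0
```

Call:
send_rows --motion '[{"x": 0, "y": 0, "z": 0, "rx": 0, "ry": 0, "rz": 0.11, "jaw": 4}, {"x": 0, "y": 0, "z": 0, "rx": 0, "ry": 0, "rz": 0.11, "jaw": 4}, {"x": 0, "y": 0, "z": 0, "rx": 0, "ry": 0, "rz": 0.11, "jaw": 4}, {"x": 0, "y": 0, "z": 0, "rx": 0, "ry": 0, "rz": 0.11, "jaw": 4}, {"x": 0, "y": 0, "z": 0, "rx": 0, "ry": 0, "rz": 0.11, "jaw": 4}]'

```text
clock: 16.4
tool_pos: [0.6009, -0.0421, 0.2216]
eef_rot: [0.206, 0.979, 0.0, 0.0]
contact_force: [-0.1, -0.1, 1.1]
opening: 0.479
finger_force: 0.0
```

Call:
send_rows --motion '[{"x": 0, "y": 0, "z": 0, "rx": 0, "ry": 0, "rz": 0.11, "jaw": 4}, {"x": 0, "y": 0, "z": 0, "rx": 0, "ry": 0, "rz": 0.11, "jaw": 4}, {"x": 0, "y": 0, "z": 0, "rx": 0, "ry": 0, "rz": 0.11, "jaw": 4}, {"x": 0, "y": 0, "z": 0, "rx": 0, "ry": 0, "rz": 0.11, "jaw": 4}, {"x": 0, "y": 0, "z": 0, "rx": 0, "ry": 0, "rz": 0.11, "jaw": 4}]'

```text
clock: 16.9
tool_pos: [0.6009, -0.0419, 0.2216]
eef_rot: [0.464, 0.886, 0.0, 0.0]
contact_force: [-0.5, 0.3, 0.2]
opening: 0.458
finger_force: 0.0
```

Call:
send_rows --motion '[{"x": 0, "y": 0, "z": 0, "rx": 0, "ry": 0, "rz": 0.11, "jaw": 4}, {"x": 0, "y": 0, "z": 0, "rx": 0, "ry": 0, "rz": 0.11, "jaw": 4}, {"x": 0, "y": 0, "z": 0, "rx": 0, "ry": 0, "rz": 0.11, "jaw": 4}, {"x": 0, "y": 0, "z": 0, "rx": 0, "ry": 0, "rz": 0.04, "jaw": 4}, {"x": 0, "y": 0, "z": 0, "rx": 0, "ry": 0, "rz": 0, "jaw": 4}]'

```text
clock: 17.4
tool_pos: [0.6009, -0.0418, 0.2215]
eef_rot: [0.617, 0.787, 0.0, 0.0]
contact_force: [-0.1, -0.0, -0.3]
opening: 0.455
finger_force: 0.0
```

```bash
python3 - <<'E'
from h import *
for k in range(3):
    s=cam("side"); hs=cv2.cvtColor(s["img"],cv2.COLOR_RGB2HSV); m=cv2.inRange(hs,(0,170,70),(8,255,255)); b=np.zeros_like(m); b[150:210,310:370]=255; m&=b
    M=cv2.moments(m); print(M["m10"]/M["m00"],M["m01"]/M["m00"],M["m00"]/255)
cv2.imwrite("pics/c8.png",cv2.resize(s["img"][110:230,290:430,::-1],(700,600),interpolation=2))
t=cam("top"); cv2.imwrite("pics/top8.png",t["img"][:,:,::-1])
st=get_state();M=R.from_quat(st["eef_rot"]).as_matrix();print(st["tool_pos"],np.degrees(np.arctan2(M[1,1],M[0,1])),st["contact_force"],st["q"],st["opening"]*88)
y=np.array([-.2396,.9709]);x=np.array([.9709,.2396])
E
```

```text
339.0772058823529 180.6433823529412 272.0
338.95185185185187 180.65555555555557 270.0
339.02941176470586 180.68382352941177 272.0
[ 0.60085859 -0.04216921  0.22107952] 13.860781012745617 [0.01430028 0.32037297 0.29341849] [ 0.00889693  0.68912283 -0.02647693  1.67287265  0.02333473  0.77957925
  0.21378439] 39.95271083597877
```

View pics/c8.png

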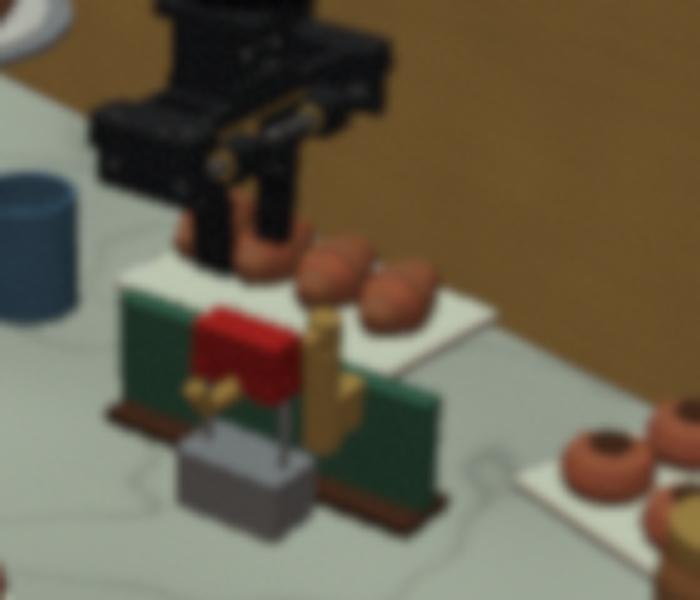

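The cutter hangs still; the red centroid is fixed at (339.0,180.7) over three frames. I lower the fingers over its faces, keeping the tips above the arm.

Call:
send_rows --motion '[{"x": 0, "y": 0, "z": 1.5, "rx": 0, "ry": 0, "rz": 0, "jaw": 4}, {"x": 0, "y": 0, "z": 1.8, "rx": 0, "ry": 0, "rz": 0, "jaw": 4}, {"x": 0, "y": 0, "z": 1, "rx": 0, "ry": 0, "rz": 0, "jaw": 4}, {"x": 0, "y": 0, "z": 0.5, "rx": 0, "ry": 0, "rz": 0, "jaw": 4}, {"x": 0, "y": 0, "z": 0, "rx": 0, "ry": 0, "rz": 0, "jaw": 4}]'

```text
clock: 18.1
tool_pos: [0.6005, -0.0422, 0.1723]
eef_rot: [0.617, 0.787, -0.0, -0.0]
contact_force: [-0.2, 0.2, -0.6]
opening: 0.454
finger_force: 0.0
```

Call:
send_rows --motion '[{"x": 0, "y": 0, "z": 0.6, "rx": 0, "ry": 0, "rz": 0, "jaw": 4}, {"x": 0, "y": 0, "z": 0.6, "rx": 0, "ry": 0, "rz": 0, "jaw": 4}, {"x": 0, "y": 0, "z": 0.5, "rx": 0, "ry": 0, "rz": 0, "jaw": 4}, {"x": 0, "y": 0, "z": 0.2, "rx": 0, "ry": 0, "rz": 0, "jaw": 4}, {"x": 0, "y": 0, "z": 0, "rx": 0, "ry": 0, "rz": 0, "jaw": 4}]'

```text
clock: 18.6
tool_pos: [0.6006, -0.0422, 0.1534]
eef_rot: [0.617, 0.787, -0.0, -0.0]
contact_force: [-0.3, 0.3, -0.6]
opening: 0.45
finger_force: 0.0
```

Call:
send_rows --motion '[{"x": 0, "y": 0, "z": 0, "rx": 0, "ry": 0, "rz": 0, "jaw": 3.4}, {"x": 0, "y": 0, "z": 0, "rx": 0, "ry": 0, "rz": 0, "jaw": 3}, {"x": 0, "y": 0, "z": 0, "rx": 0, "ry": 0, "rz": 0, "jaw": 2.7}, {"x": 0, "y": 0, "z": 0, "rx": 0, "ry": 0, "rz": 0, "jaw": 2}, {"x": 0, "y": 0, "z": 0, "rx": 0, "ry": 0, "rz": 0, "jaw": 2}]' --grip_force 10

```text
clock: 19.1
tool_pos: [0.6015, -0.0422, 0.1541]
eef_rot: [0.617, 0.787, 0.001, 0.001]
contact_force: [1.9, 0.1, 0.9]
opening: 0.314
finger_force: 9.9
```

Call:
send_rows --motion '[{"x": 0, "y": 0, "z": 0, "rx": 0, "ry": 0, "rz": 0, "jaw": 2}, {"x": 0, "y": 0, "z": -0.5, "rx": 0, "ry": 0, "rz": 0, "jaw": 2}, {"x": 0, "y": 0, "z": -1.2, "rx": 0, "ry": 0, "rz": 0, "jaw": 2}, {"x": 0, "y": 0, "z": -1.5, "rx": 0, "ry": 0, "rz": 0, "jaw": 2}, {"x": 0, "y": 0, "z": 0, "rx": 0, "ry": 0, "rz": 0, "jaw": 2}]' --grip_force 40

```text
clock: 19.6
tool_pos: [0.6016, -0.0426, 0.1879]
eef_rot: [0.617, 0.787, 0.001, 0.001]
contact_force: [0.3, -0.3, -1.8]
opening: 0.316
finger_force: 39.8
```

Call:
send_rows --motion '[{"x": 0, "y": -0.7, "z": 0, "rx": 0, "ry": 0, "rz": 0, "jaw": 2}, {"x": 0, "y": -0.8, "z": 0, "rx": 0, "ry": 0, "rz": 0, "jaw": 2}, {"x": 0, "y": -0.8, "z": 0, "rx": 0, "ry": 0, "rz": 0, "jaw": 2}, {"x": 0, "y": -0.7, "z": 0, "rx": 0, "ry": 0, "rz": 0, "jaw": 2}, {"x": 0, "y": 0, "z": 0, "rx": 0, "ry": 0, "rz": 0, "jaw": 2}]'

```text
clock: 20.1
tool_pos: [0.57, -0.0501, 0.1855]
eef_rot: [0.617, 0.787, -0.001, -0.001]
contact_force: [0.5, 0.0, -2.5]
opening: 0.317
finger_force: 39.8
```

```bash
python3 - <<'E'
from h import *
st=get_state();M=R.from_quat(st["eef_rot"]).as_matrix();print(st["tool_pos"],np.degrees(np.arctan2(M[1,1],M[0,1])),M[2].round(3),st["contact_force"],st["moment"],st["opening"]*88)
s=cam("side"); cv2.imwrite("pics/c9.png",cv2.resize(s["img"][110:230,290:430,::-1],(700,600),interpolation=2))
E
```

```text
[ 0.56996986 -0.05006553  0.18550926] 13.769126826118955 [ 0.    -0.002 -1.   ] [ 0.49443544  0.01046174 -2.50908288] [-0.082783    0.04128166  0.04556943] 27.900634435354362
```

Call:
send_rows --motion '[{"x": 0, "y": -1.5, "z": 0, "rx": 0, "ry": 0, "rz": 0, "jaw": 2}, {"x": 0, "y": -2, "z": 0, "rx": 0, "ry": 0, "rz": 0, "jaw": 2}, {"x": 0, "y": -2, "z": 0, "rx": 0, "ry": 0, "rz": 0, "jaw": 2}, {"x": 0, "y": -1.5, "z": 0, "rx": 0, "ry": 0, "rz": 0, "jaw": 2}, {"x": 0, "y": 0, "z": 0, "rx": 0, "ry": 0, "rz": 0, "jaw": 2}]'

```text
clock: 20.65
tool_pos: [0.5018, -0.0668, 0.1858]
eef_rot: [0.617, 0.787, -0.001, -0.001]
contact_force: [0.1, -0.5, -1.7]
opening: 0.313
finger_force: 39.8
```

```bash
python3 - <<'E'
from h import *
s=cam("side"); hs=cv2.cvtColor(s["img"],cv2.COLOR_RGB2HSV)
m=cv2.inRange(hs,(4,110,20),(18,255,170)); b=np.zeros_like(m); b[225:315,322:392]=255; m&=b
q=max(cv2.findContours(m,0,2)[0],key=cv2.contourArea)[:,0]
for n,p in(("left",q[q[:,0].argmin()]),("right",q[q[:,0].argmax()]),("bottom",q[q[:,1].argmax()]),("top",q[q[:,1].argmin()])): print(n,p)
a=np.radians(79.6); Y=np.array([np.cos(a),np.sin(a),0]);X=np.array([Y[1],-Y[0],0]);c=np.array([.4509,-.2922,0])
for sx,sy in((-1,1),(-1,-1),(1,-1),(1,1)): print(sx,sy,[proj(s,c+X*.05*sx+Y*.06*sy+[0,0,z])[0].round(1).tolist() for z in(0,.008)], "cheek",proj(s,c+X*.025*sx+Y*.052*sy+[0,0,.126])[0].round(1))
st=get_state();print(st["tool_pos"],st["contact_force"])
plan([(*st["tool_pos"][:2],.27,13.8),(.4509,-.2922,.27,-10.4)],jaw=2)
E
```

```text
left [329 280]
right [384 295]
bottom [351 308]
top [353 236]
-1 1 [[325.6, 282.0], [325.6, 279.6]] cheek [336.5 240.1]
-1 -1 [[349.7, 312.0], [349.8, 309.5]] cheek [359.3 264.3]
1 -1 [[385.7, 298.2], [385.9, 295.7]] cheek [378.3 257.8]
1 1 [[359.8, 270.2], [359.9, 267.8]] cheek [354.6 234.4]
[ 0.50382893 -0.06629008  0.18597034] [ 1.44928315  0.23867156 -2.65417107]
[{"x": 0.0, "y": 0.0, "z": -2.8, "rx": 0, "ry": 0, "rz": -0.0, "jaw": 2}, {"x": 0.0, "y": 0.0, "z": -2.8, "rx": 0, "ry": 0, "rz": -0.0, "jaw": 2}, {"x": 0.0, "y": 0.0, "z": -2.8, "rx": 0, "ry": 0, "rz": -0.0, "jaw": 2}, {"x": -2.95, "y": -1.5, "z": -0.0, "rx": 0, "ry": 0, "rz": 0.06, "jaw": 2}, {"x": -3.04, "y": -1.33, "z": -0.0, "rx": 0, "ry": 0, "rz": 0.061, "jaw": 2}]
[{"x": -3.12, "y": -1.13, "z": -0.0, "rx": 0, "ry": 0, "rz": 0.06, "jaw": 2}, {"x": -3.17, "y": -0.95, "z": -0.0, "rx": 0, "ry": 0, "rz": 0.06, "jaw": 2}, {"x": -3.23, "y": -0.75, "z": -0.0, "rx": 0, "ry": 0, "rz": 0.061, "jaw": 2}, {"x": -3.27, "y": -0.56, "z": -0.0, "rx": 0, "ry": 0, "rz": 0.06, "jaw": 2}, {"x": -3.29, "y": -0.36, "z": -0.0, "rx": 0, "ry": 0, "rz": 0.06, "jaw": 2}]
end [ 0.4509 -0.2922  0.27  ] -10.39
```

Call:
send_rows --motion '[{"x": 0, "y": 0, "z": -2, "rx": 0, "ry": 0, "rz": 0, "jaw": 2}, {"x": 0, "y": 0, "z": -3.2, "rx": 0, "ry": 0, "rz": 0, "jaw": 2}, {"x": 0, "y": 0, "z": -3.2, "rx": 0, "ry": 0, "rz": 0, "jaw": 2}, {"x": -1.5, "y": -0.75, "z": 0, "rx": 0, "ry": 0, "rz": 0.03, "jaw": 2}, {"x": -3, "y": -1.45, "z": 0, "rx": 0, "ry": 0, "rz": 0.06, "jaw": 2}]'

```text
clock: 21.2
tool_pos: [0.4946, -0.113, 0.2705]
eef_rot: [0.65, 0.76, 0.002, 0.001]
contact_force: [0.5, -1.2, -1.8]
opening: 0.316
finger_force: 39.8
```

Call:
send_rows --motion '[{"x": -3.1, "y": -1.2, "z": 0, "rx": 0, "ry": 0, "rz": 0.06, "jaw": 2}, {"x": -3.15, "y": -1.05, "z": 0, "rx": 0, "ry": 0, "rz": 0.06, "jaw": 2}, {"x": -3.2, "y": -0.85, "z": 0, "rx": 0, "ry": 0, "rz": 0.06, "jaw": 2}, {"x": -3.25, "y": -0.65, "z": 0, "rx": 0, "ry": 0, "rz": 0.06, "jaw": 2}, {"x": -3.3, "y": -0.45, "z": 0, "rx": 0, "ry": 0, "rz": 0.06, "jaw": 2}]'

```text
clock: 21.7
tool_pos: [0.4547, -0.2787, 0.2689]
eef_rot: [0.759, 0.651, -0.0, -0.0]
contact_force: [1.2, 0.5, -2.3]
opening: 0.315
finger_force: 39.8
```

Call:
send_rows --motion '[{"x": -1.6, "y": -0.2, "z": 0, "rx": 0, "ry": 0, "rz": 0.03, "jaw": 2}, {"x": 0, "y": 0, "z": 0, "rx": 0, "ry": 0, "rz": 0, "jaw": 2}, {"x": 0, "y": 0, "z": 0, "rx": 0, "ry": 0, "rz": 0, "jaw": 2}, {"x": 0, "y": 0, "z": 0, "rx": 0, "ry": 0, "rz": 0, "jaw": 2}, {"x": 0, "y": 0, "z": 0, "rx": 0, "ry": 0, "rz": 0, "jaw": 2}]'

```text
clock: 22.2
tool_pos: [0.4514, -0.2904, 0.2697]
eef_rot: [0.766, 0.642, 0.0, -0.0]
contact_force: [-0.1, -0.8, -1.4]
opening: 0.314
finger_force: 39.8
```

```bash
python3 - <<'E'
from h import *
t=cam("top","top10.png"); s=cam("side","side10.png")
a=s["img"][170:320,300:420,::-1]; b=t["img"][190:280,370:460,::-1]
cv2.imwrite("pics/c10.png",np.hstack([cv2.resize(a,(400,500),interpolation=2),cv2.resize(b,(400,500),interpolation=2)]))
st=get_state();M=R.from_quat(st["eef_rot"]).as_matrix();print(st["tool_pos"],np.degrees(np.arctan2(M[1,1],M[0,1])),st["contact_force"],st["q"])
plan([(.4509,-.2922,.27,-10.4),(.4509,-.2922,.122,-10.4)],jaw=2)
E
```

```text
[ 0.45115008 -0.29105577  0.26982417] -10.124920706749716 [-0.51968973 -0.36272672 -1.68987795] [ 0.44466434  0.54528746  0.06847893  1.81610563 -0.05121487  0.78194323
  0.36288056]
[{"x": -0.12, "y": -0.0, "z": -0.02, "rx": 0, "ry": 0, "rz": 0.005, "jaw": 2}, {"x": 0.0, "y": -0.0, "z": 2.96, "rx": 0, "ry": 0, "rz": -0.0, "jaw": 2}, {"x": 0.0, "y": -0.0, "z": 2.96, "rx": 0, "ry": 0, "rz": -0.0, "jaw": 2}, {"x": 0.0, "y": -0.0, "z": 2.96, "rx": 0, "ry": 0, "rz": -0.0, "jaw": 2}, {"x": 0.0, "y": -0.0, "z": 2.96, "rx": 0, "ry": 0, "rz": -0.0, "jaw": 2}]
[{"x": 0.0, "y": -0.0, "z": 2.96, "rx": 0, "ry": 0, "rz": -0.0, "jaw": 2}, {"x": 0, "y": 0, "z": 0, "rx": 0, "ry": 0, "rz": 0, "jaw": 2}, {"x": 0, "y": 0, "z": 0, "rx": 0, "ry": 0, "rz": 0, "jaw": 2}, {"x": 0, "y": 0, "z": 0, "rx": 0, "ry": 0, "rz": 0, "jaw": 2}, {"x": 0, "y": 0, "z": 0, "rx": 0, "ry": 0, "rz": 0, "jaw": 2}]
end [ 0.4509 -0.2922  0.122 ] -10.41
```

Call:
send_rows --motion '[{"x": -0.1, "y": 0, "z": 1.5, "rx": 0, "ry": 0, "rz": 0.005, "jaw": 2}, {"x": 0, "y": 0, "z": 1.5, "rx": 0, "ry": 0, "rz": 0, "jaw": 2}, {"x": 0, "y": 0, "z": 0.8, "rx": 0, "ry": 0, "rz": 0, "jaw": 2}, {"x": 0, "y": 0, "z": 0.5, "rx": 0, "ry": 0, "rz": 0, "jaw": 2}, {"x": 0, "y": 0, "z": 0, "rx": 0, "ry": 0, "rz": 0, "jaw": 2}]'

```text
clock: 22.8
tool_pos: [0.4504, -0.2929, 0.2264]
eef_rot: [0.769, 0.639, -0.0, -0.0]
contact_force: [0.3, -0.8, -1.4]
opening: 0.317
finger_force: 39.8
```

Call:
send_rows --motion '[{"x": 0, "y": 0, "z": 1.5, "rx": 0, "ry": 0, "rz": 0, "jaw": 2}, {"x": 0, "y": 0, "z": 2.2, "rx": 0, "ry": 0, "rz": 0, "jaw": 2}, {"x": 0, "y": 0, "z": 2.2, "rx": 0, "ry": 0, "rz": 0, "jaw": 2}, {"x": 0, "y": 0, "z": 1.5, "rx": 0, "ry": 0, "rz": 0, "jaw": 2}, {"x": 0, "y": 0, "z": 0, "rx": 0, "ry": 0, "rz": 0, "jaw": 2}]'

```text
clock: 23.3
tool_pos: [0.4499, -0.2926, 0.1517]
eef_rot: [0.769, 0.639, -0.0, -0.001]
contact_force: [0.7, 0.1, -1.9]
opening: 0.313
finger_force: 39.8
```

Call:
send_rows --motion '[{"x": 0, "y": 0, "z": 0.6, "rx": 0, "ry": 0, "rz": 0, "jaw": 2}, {"x": 0, "y": 0, "z": 0.6, "rx": 0, "ry": 0, "rz": 0, "jaw": 2}, {"x": 0, "y": 0, "z": 0.6, "rx": 0, "ry": 0, "rz": 0, "jaw": 2}, {"x": 0, "y": 0, "z": 0.6, "rx": 0, "ry": 0, "rz": 0, "jaw": 2}, {"x": 0, "y": 0, "z": 0, "rx": 0, "ry": 0, "rz": 0, "jaw": 2}]'

```text
clock: 23.8
tool_pos: [0.4501, -0.2929, 0.1281]
eef_rot: [0.769, 0.639, -0.0, -0.001]
contact_force: [0.0, -0.5, -1.8]
opening: 0.312
finger_force: 39.8
```

Past the lips without contact. Lowering the last 8 mm.

Call:
send_rows --motion '[{"x": 0, "y": 0, "z": 0.4, "rx": 0, "ry": 0, "rz": 0, "jaw": 2}, {"x": 0, "y": 0, "z": 0.2, "rx": 0, "ry": 0, "rz": 0, "jaw": 2}, {"x": 0, "y": 0, "z": 0.1, "rx": 0, "ry": 0, "rz": 0, "jaw": 2}, {"x": 0, "y": 0, "z": 0, "rx": 0, "ry": 0, "rz": 0, "jaw": 2}, {"x": 0, "y": 0, "z": 0, "rx": 0, "ry": 0, "rz": 0, "jaw": 2}]'

```text
clock: 24.3
tool_pos: [0.4505, -0.2932, 0.1218]
eef_rot: [0.769, 0.639, 0.0, 0.0]
contact_force: [-0.7, -0.1, -2.2]
opening: 0.316
finger_force: 39.8
```

Call:
send_rows --motion '[{"x": 0, "y": 0, "z": 0.1, "rx": 0, "ry": 0, "rz": 0, "jaw": 2}, {"x": 0, "y": 0, "z": 0, "rx": 0, "ry": 0, "rz": 0, "jaw": 2}, {"x": 0, "y": 0, "z": 0, "rx": 0, "ry": 0, "rz": 0, "jaw": 2}, {"x": 0, "y": 0, "z": 0, "rx": 0, "ry": 0, "rz": 0, "jaw": 2}, {"x": 0, "y": 0, "z": 0, "rx": 0, "ry": 0, "rz": 0, "jaw": 2}]'

```text
clock: 24.8
tool_pos: [0.4505, -0.2932, 0.1208]
eef_rot: [0.769, 0.639, 0.0, 0.0]
contact_force: [-0.3, -0.1, -2.4]
opening: 0.314
finger_force: 39.8
```

Call:
send_rows --motion '[{"x": 0, "y": 0, "z": 0.1, "rx": 0, "ry": 0, "rz": 0, "jaw": 2}, {"x": 0, "y": 0, "z": 0.05, "rx": 0, "ry": 0, "rz": 0, "jaw": 2}, {"x": 0, "y": 0, "z": 0, "rx": 0, "ry": 0, "rz": 0, "jaw": 2}, {"x": 0, "y": 0, "z": 0, "rx": 0, "ry": 0, "rz": 0, "jaw": 2}, {"x": 0, "y": 0, "z": 0, "rx": 0, "ry": 0, "rz": 0, "jaw": 2}]'

```text
clock: 25.3
tool_pos: [0.4507, -0.2931, 0.1198]
eef_rot: [0.769, 0.639, 0.0, 0.0]
contact_force: [-1.0, 1.0, 5.9]
opening: 0.314
finger_force: 39.8
```

Contact at the expected height. Releasing and going up.

Call:
send_rows --motion '[{"x": 0, "y": 0, "z": -0.05, "rx": 0, "ry": 0, "rz": 0, "jaw": 2}, {"x": 0, "y": 0, "z": 0, "rx": 0, "ry": 0, "rz": 0, "jaw": 3}, {"x": 0, "y": 0, "z": 0, "rx": 0, "ry": 0, "rz": 0, "jaw": 4}, {"x": 0, "y": 0, "z": 0, "rx": 0, "ry": 0, "rz": 0, "jaw": 5}, {"x": 0, "y": 0, "z": 0, "rx": 0, "ry": 0, "rz": 0, "jaw": 5}]' --grip_force 8

```text
clock: 25.8
tool_pos: [0.4503, -0.2933, 0.1197]
eef_rot: [0.769, 0.639, -0.0, -0.0]
contact_force: [-0.1, 0.4, -0.3]
opening: 0.562
finger_force: 0.0
```

Call:
send_rows --motion '[{"x": 0, "y": 0, "z": -1, "rx": 0, "ry": 0, "rz": 0, "jaw": 5}, {"x": 0, "y": 0, "z": -3, "rx": 0, "ry": 0, "rz": 0, "jaw": 5}, {"x": 0, "y": 0, "z": -4, "rx": 0, "ry": 0, "rz": 0, "jaw": 5}, {"x": 0, "y": 0, "z": -2, "rx": 0, "ry": 0, "rz": 0, "jaw": 5}, {"x": 0, "y": 0, "z": 0, "rx": 0, "ry": 0, "rz": 0, "jaw": 4}]'

```text
clock: 26.3
tool_pos: [0.452, -0.2943, 0.2233]
eef_rot: [0.769, 0.639, 0.001, 0.003]
contact_force: [-0.1, 0.1, -1.4]
opening: 0.499
finger_force: 0.0
```

```bash
python3 - <<'E'
from h import *
t=cam("top"); hs=cv2.cvtColor(t["img"],cv2.COLOR_RGB2HSV)
m=cv2.inRange(hs,(14,110,60),(30,255,255)); k=np.zeros_like(m);k[140:200,320:350]=255;m&=k
P=[(np.where(m[r])[0].mean(),r) for r in range(166,186) if m[r].any()]
if P:
    W=onz(t,P,.13)[:,:2];c=W.mean(0);u=np.linalg.svd(W-c)[2][0];print("arm",c,np.degrees(np.arctan2(u[1],u[0]))%180)
s=cam("side","side11.png");hs=cv2.cvtColor(s["img"],cv2.COLOR_RGB2HSV)
r=cv2.inRange(hs,(0,170,70),(8,255,255));b=np.zeros_like(r);b[215:300,330:390]=255;r&=b
q=max(cv2.findContours(r,0,2)[0],key=cv2.contourArea);print(cv2.boundingRect(q))
a=np.radians(79.6); Y=np.array([np.cos(a),np.sin(a),0]);X=np.array([Y[1],-Y[0],0]);c=np.array([.4509,-.2922,0])
print(np.array([proj(s,c+X*.014*i+Y*.03*j+[0,0,z])[0] for i in(-1,1) for j in(-1,1) for z in(.094,.132)]).round(1).tolist())
st=get_state();print(st["tool_pos"],st["contact_force"])
p=st["tool_pos"]; plan([(.61,-.04,.22,103.9)],jaw=4,step=3.6)
E
```

```text
arm [ 0.61050404 -0.0398795 ] 13.54986171356822
(346, 238, 22, 27)
[[357.9, 268.6], [358.5, 255.3], [344.8, 254.5], [345.2, 241.5], [368.3, 265.0], [369.1, 251.8], [354.9, 251.2], [355.5, 238.3]]
[ 0.45037699 -0.29309781  0.22023639] [ 0.62283372 -0.05908963 -1.44100845]
[{"x": 1.64, "y": 0.65, "z": 0.0, "rx": 0, "ry": 0, "rz": -0.117, "jaw": 4}, {"x": 1.54, "y": 0.84, "z": 0.0, "rx": 0, "ry": 0, "rz": -0.118, "jaw": 4}, {"x": 1.44, "y": 1.01, "z": 0.0, "rx": 0, "ry": 0, "rz": -0.117, "jaw": 4}, {"x": 1.31, "y": 1.18, "z": 0.01, "rx": 0, "ry": 0, "rz": -0.118, "jaw": 4}, {"x": 1.17, "y": 1.32, "z": -0.0, "rx": 0, "ry": 0, "rz": -0.117, "jaw": 4}]
[{"x": 1.0, "y": 1.45, "z": -0.0, "rx": 0, "ry": 0, "rz": -0.118, "jaw": 4}, {"x": 0.82, "y": 1.55, "z": -0.0, "rx": 0, "ry": 0, "rz": -0.117, "jaw": 4}, {"x": 0.64, "y": 1.64, "z": 0.0, "rx": 0, "ry": 0, "rz": -0.118, "jaw": 4}, {"x": 0.44, "y": 1.71, "z": 0.0, "rx": 0, "ry": 0, "rz": -0.117, "jaw": 4}, {"x": 0.24, "y": 1.74, "z": 0.0, "rx": 0, "ry": 0, "rz": -0.118, "jaw": 4}]
[{"x": 0.03, "y": 1.76, "z": 0.01, "rx": 0, "ry": 0, "rz": -0.117, "jaw": 4}, {"x": -0.18, "y": 1.75, "z": -0.0, "rx": 0, "ry": 0, "rz": -0.118, "jaw": 4}, {"x": -0.38, "y": 1.72, "z": -0.0, "rx": 0, "ry": 0, "rz": -0.117, "jaw": 4}, {"x": -0.58, "y": 1.66, "z": -0.0, "rx": 0, "ry": 0, "rz": -0.118, "jaw": 4}, {"x": -0.77, "y": 1.58, "z": 0.0, "rx": 0, "ry": 0, "rz": -0.117, "jaw": 4}]
[{"x": -0.95, "y": 1.49, "z": 0.0, "rx": 0, "ry": 0, "rz": -0.118, "jaw": 4}, {"x": -1.12, "y": 1.36, "z": 0.0, "rx": 0, "ry": 0, "rz": -0.117, "jaw": 4}, {"x": 0, "y": 0, "z": 0, "rx": 0, "ry": 0, "rz": 0, "jaw": 4}, {"x": 0, "y": 0, "z": 0, "rx": 0, "ry": 0, "rz": 0, "jaw": 4}, {"x": 0, "y": 0, "z": 0, "rx": 0, "ry": 0, "rz": 0, "jaw": 4}]
end [ 0.61 -0.04  0.22] 103.88
```

Red handle bounds (346–368, 238–265) match the home projection (345–369, 238–268), so the cutter is home. The hook is still out. I go back to it.

Call:
send_rows --motion '[{"x": 1.65, "y": 0.65, "z": 0, "rx": 0, "ry": 0, "rz": -0.117, "jaw": 4}, {"x": 1.55, "y": 0.85, "z": 0, "rx": 0, "ry": 0, "rz": -0.118, "jaw": 4}, {"x": 1.45, "y": 1, "z": 0, "rx": 0, "ry": 0, "rz": -0.117, "jaw": 4}, {"x": 1.3, "y": 1.2, "z": 0, "rx": 0, "ry": 0, "rz": -0.118, "jaw": 4}, {"x": 1.15, "y": 1.3, "z": 0, "rx": 0, "ry": 0, "rz": -0.117, "jaw": 4}]'

```text
clock: 26.9
tool_pos: [0.4969, -0.2177, 0.2183]
eef_rot: [0.549, 0.836, -0.0, -0.002]
contact_force: [0.5, -0.4, 0.2]
opening: 0.452
finger_force: 0.0
```

Call:
send_rows --motion '[{"x": 1, "y": 1.45, "z": 0, "rx": 0, "ry": 0, "rz": -0.118, "jaw": 4}, {"x": 0.8, "y": 1.55, "z": 0, "rx": 0, "ry": 0, "rz": -0.117, "jaw": 4}, {"x": 0.65, "y": 1.65, "z": 0, "rx": 0, "ry": 0, "rz": -0.118, "jaw": 4}, {"x": 0.45, "y": 1.7, "z": 0, "rx": 0, "ry": 0, "rz": -0.117, "jaw": 4}, {"x": 0.25, "y": 1.75, "z": 0, "rx": 0, "ry": 0, "rz": -0.118, "jaw": 4}]'

```text
clock: 27.4
tool_pos: [0.5436, -0.1434, 0.2182]
eef_rot: [0.283, 0.959, 0.0, -0.002]
contact_force: [0.7, -0.3, 0.3]
opening: 0.456
finger_force: 0.0
```

Call:
send_rows --motion '[{"x": 0, "y": 1.75, "z": 0, "rx": 0, "ry": 0, "rz": -0.117, "jaw": 4}, {"x": -0.2, "y": 1.75, "z": 0, "rx": 0, "ry": 0, "rz": -0.118, "jaw": 4}, {"x": -0.4, "y": 1.7, "z": 0, "rx": 0, "ry": 0, "rz": -0.117, "jaw": 4}, {"x": -0.6, "y": 1.65, "z": 0, "rx": 0, "ry": 0, "rz": -0.118, "jaw": 4}, {"x": -0.75, "y": 1.6, "z": 0, "rx": 0, "ry": 0, "rz": -0.117, "jaw": 4}]'

```text
clock: 27.9
tool_pos: [0.5911, -0.0698, 0.2181]
eef_rot: [-0.006, 1.0, 0.0, -0.002]
contact_force: [-0.3, -0.5, -0.3]
opening: 0.451
finger_force: 0.0
```

Call:
send_rows --motion '[{"x": -0.95, "y": 1.5, "z": 0, "rx": 0, "ry": 0, "rz": -0.118, "jaw": 4}, {"x": -1.1, "y": 1.35, "z": 0, "rx": 0, "ry": 0, "rz": -0.117, "jaw": 4}, {"x": 0, "y": 0, "z": 0, "rx": 0, "ry": 0, "rz": 0, "jaw": 4}, {"x": 0, "y": 0, "z": 0, "rx": 0, "ry": 0, "rz": 0, "jaw": 4}, {"x": 0, "y": 0, "z": 0, "rx": 0, "ry": 0, "rz": 0, "jaw": 4}]'

```text
clock: 28.4
tool_pos: [0.6095, -0.042, 0.219]
eef_rot: [-0.119, 0.993, -0.0, -0.001]
contact_force: [-0.2, 0.3, -0.5]
opening: 0.45
finger_force: 0.0
```

```bash
python3 - <<'E'
from h import *
st=get_state();print(st["tool_pos"],st["contact_force"])
plan([(.601,-.042,.22,103.7),(.601,-.042,.122,103.7)],jaw=4)
E
```

```text
[ 0.60947876 -0.04201113  0.21903103] [-0.1921529   0.29489318 -0.47445555]
[{"x": 0.82, "y": 0.2, "z": -0.1, "rx": 0, "ry": 0, "rz": -0.0, "jaw": 4}, {"x": 0.0, "y": 0.0, "z": 3.27, "rx": 0, "ry": 0, "rz": -0.0, "jaw": 4}, {"x": 0.0, "y": 0.0, "z": 3.27, "rx": 0, "ry": 0, "rz": -0.0, "jaw": 4}, {"x": 0.0, "y": 0.0, "z": 3.26, "rx": 0, "ry": 0, "rz": -0.0, "jaw": 4}, {"x": 0, "y": 0, "z": 0, "rx": 0, "ry": 0, "rz": 0, "jaw": 4}]
end [ 0.601 -0.042  0.122] 103.7
```

Call:
send_rows --motion '[{"x": 0.8, "y": 0.2, "z": 0, "rx": 0, "ry": 0, "rz": 0, "jaw": 4}, {"x": 0, "y": 0, "z": 3.2, "rx": 0, "ry": 0, "rz": 0, "jaw": 4}, {"x": 0, "y": 0, "z": 3.3, "rx": 0, "ry": 0, "rz": 0, "jaw": 4}, {"x": 0, "y": 0, "z": 3.2, "rx": 0, "ry": 0, "rz": 0, "jaw": 4}, {"x": 0, "y": 0, "z": 0, "rx": 0, "ry": 0, "rz": 0, "jaw": 4}]'

```text
clock: 28.9
tool_pos: [0.5983, -0.0417, 0.1193]
eef_rot: [-0.12, 0.993, -0.0, -0.004]
contact_force: [-0.5, 0.2, 0.6]
opening: 0.454
finger_force: 0.0
```

Call:
send_rows --motion '[{"x": 0, "y": 0, "z": 0, "rx": 0, "ry": 0, "rz": 0, "jaw": 2.5}, {"x": 0, "y": 0, "z": 0, "rx": 0, "ry": 0, "rz": 0, "jaw": 1.7}, {"x": 0, "y": 0, "z": 0, "rx": 0, "ry": 0, "rz": 0, "jaw": 1.7}, {"x": 0, "y": 0, "z": 0, "rx": 0, "ry": 0, "rz": 0, "jaw": 1.7}, {"x": 0, "y": 0, "z": 0, "rx": 0, "ry": 0, "rz": 0, "jaw": 1.7}]'

```text
clock: 29.4
tool_pos: [0.6026, -0.0405, 0.1236]
eef_rot: [-0.121, 0.993, -0.0, 0.001]
contact_force: [0.6, 0.2, -0.4]
opening: 0.188
finger_force: 0.0
```

Call:
send_rows --motion '[{"x": -0.05, "y": 0.9, "z": 0, "rx": 0, "ry": 0, "rz": 0.113, "jaw": 1.7}, {"x": -0.05, "y": 0.9, "z": 0, "rx": 0, "ry": 0, "rz": 0.113, "jaw": 1.7}, {"x": -0.05, "y": 0.9, "z": 0, "rx": 0, "ry": 0, "rz": 0.113, "jaw": 1.7}, {"x": -0.05, "y": 0.9, "z": 0, "rx": 0, "ry": 0, "rz": 0.113, "jaw": 1.7}, {"x": -0.05, "y": 0.9, "z": 0, "rx": 0, "ry": 0, "rz": 0.113, "jaw": 1.7}]'

```text
clock: 29.9
tool_pos: [0.6043, 0.0036, 0.1232]
eef_rot: [0.163, 0.987, -0.0, 0.001]
contact_force: [1.6, -1.7, 0.2]
opening: 0.19
finger_force: 0.7
```

```bash
python3 - <<'E'
from h import *
st=get_state();M=R.from_quat(st["eef_rot"]).as_matrix();p=st["tool_pos"];v=p[:2]-[.679,-.0229]
print(p,np.degrees(np.arctan2(M[1,1],M[0,1])),np.hypot(*v),np.degrees(np.arctan2(v[1],v[0]))%360,st["contact_force"],st["finger_force"])
E
```

```text
[0.60433694 0.00355605 0.12321699] 71.21287018331444 0.07921170902209072 160.48876970819927 [ 1.55596091 -1.73602351  0.16743246] 0.6829229090362787
```

Call:
send_rows --motion '[{"x": -0.05, "y": 0.9, "z": 0, "rx": 0, "ry": 0, "rz": 0.113, "jaw": 1.7}, {"x": -0.05, "y": 0.9, "z": 0, "rx": 0, "ry": 0, "rz": 0.113, "jaw": 1.7}, {"x": -0.05, "y": 0.9, "z": 0, "rx": 0, "ry": 0, "rz": 0.113, "jaw": 1.7}, {"x": -0.05, "y": 0.9, "z": 0, "rx": 0, "ry": 0, "rz": 0.113, "jaw": 1.7}, {"x": -0.05, "y": 0.9, "z": 0, "rx": 0, "ry": 0, "rz": 0.113, "jaw": 1.7}]'

```text
clock: 30.4
tool_pos: [0.6292, 0.0402, 0.123]
eef_rot: [0.432, 0.902, -0.0, -0.0]
contact_force: [-0.2, -0.8, -0.3]
opening: 0.192
finger_force: 0.7
```

Call:
send_rows --motion '[{"x": -0.05, "y": 0.9, "z": 0, "rx": 0, "ry": 0, "rz": 0.113, "jaw": 1.7}, {"x": -0.05, "y": 0.9, "z": 0, "rx": 0, "ry": 0, "rz": 0.113, "jaw": 1.7}, {"x": -0.05, "y": 0.8, "z": 0, "rx": 0, "ry": 0, "rz": 0.1, "jaw": 1.7}, {"x": 0, "y": 0, "z": 0, "rx": 0, "ry": 0, "rz": 0, "jaw": 1.7}, {"x": 0, "y": 0, "z": 0, "rx": 0, "ry": 0, "rz": 0, "jaw": 1.7}]'

```text
clock: 30.9
tool_pos: [0.6516, 0.0537, 0.1228]
eef_rot: [0.569, 0.822, 0.0, -0.0]
contact_force: [0.4, -0.6, -0.1]
opening: 0.191
finger_force: 0.0
```

```bash
python3 - <<'E'
from h import *
st=get_state();M=R.from_quat(st["eef_rot"]).as_matrix();p=st["tool_pos"];v=p[:2]-[.679,-.0229]
print(p,np.degrees(np.arctan2(M[1,1],M[0,1])),np.hypot(*v),np.degrees(np.arctan2(v[1],v[0]))%360,st["contact_force"],st["finger_force"])
E
```

```text
[0.65156043 0.05367448 0.12282327] 20.612444311936724 0.08134236944998334 109.71454911712567 [ 0.44307245 -0.56899495 -0.09236823] 0.0
```

Call:
send_rows --motion '[{"x": 0, "y": 0.4, "z": 0, "rx": 0, "ry": 0, "rz": 0.06, "jaw": 1.7}, {"x": 0, "y": 0.4, "z": 0, "rx": 0, "ry": 0, "rz": 0.06, "jaw": 1.7}, {"x": 0, "y": 0, "z": 0, "rx": 0, "ry": 0, "rz": 0, "jaw": 1.7}, {"x": 0, "y": 0, "z": 0, "rx": 0, "ry": 0, "rz": 0, "jaw": 1.7}, {"x": 0, "y": 0, "z": 0, "rx": 0, "ry": 0, "rz": 0, "jaw": 1.7}]'

```text
clock: 31.4
tool_pos: [0.6591, 0.0559, 0.1229]
eef_rot: [0.618, 0.786, 0.0, -0.0]
contact_force: [-0.2, -0.2, 0.4]
opening: 0.198
finger_force: 0.1
```

Call:
send_rows --motion '[{"x": 0, "y": 0.15, "z": 0, "rx": 0, "ry": 0, "rz": 0, "jaw": 1.7}, {"x": 0, "y": 0.1, "z": 0, "rx": 0, "ry": 0, "rz": 0, "jaw": 1.7}, {"x": 0, "y": 0, "z": 0, "rx": 0, "ry": 0, "rz": 0, "jaw": 1.7}, {"x": 0, "y": 0, "z": 0, "rx": 0, "ry": 0, "rz": 0, "jaw": 1.7}, {"x": 0, "y": 0, "z": 0, "rx": 0, "ry": 0, "rz": 0, "jaw": 1.7}]'

```text
clock: 31.9
tool_pos: [0.6617, 0.0567, 0.1228]
eef_rot: [0.618, 0.786, 0.0, -0.0]
contact_force: [-1.7, -0.2, 1.4]
opening: 0.196
finger_force: 0.5
```

Call:
send_rows --motion '[{"x": 0, "y": 0.2, "z": 0, "rx": 0, "ry": 0, "rz": 0, "jaw": 1.7}, {"x": 0, "y": 0.1, "z": 0, "rx": 0, "ry": 0, "rz": 0, "jaw": 1.7}, {"x": 0, "y": 0, "z": 0, "rx": 0, "ry": 0, "rz": 0, "jaw": 1.7}, {"x": 0, "y": 0, "z": 0, "rx": 0, "ry": 0, "rz": 0, "jaw": 1.7}, {"x": 0, "y": 0, "z": 0, "rx": 0, "ry": 0, "rz": 0, "jaw": 1.7}]'

```text
clock: 32.4
tool_pos: [0.6632, 0.0571, 0.1226]
eef_rot: [0.619, 0.786, -0.001, -0.001]
contact_force: [-6.4, 0.4, 1.4]
opening: 0.195
finger_force: 2.2
```

Call:
send_rows --motion '[{"x": 0, "y": 0.15, "z": 0, "rx": 0, "ry": 0, "rz": 0, "jaw": 1.7}, {"x": 0, "y": 0, "z": 0, "rx": 0, "ry": 0, "rz": 0, "jaw": 1.7}, {"x": 0, "y": 0, "z": 0, "rx": 0, "ry": 0, "rz": 0, "jaw": 1.7}, {"x": 0, "y": 0, "z": 0, "rx": 0, "ry": 0, "rz": 0, "jaw": 1.7}, {"x": 0, "y": 0, "z": 0, "rx": 0, "ry": 0, "rz": 0, "jaw": 1.7}]'

```text
clock: 32.9
tool_pos: [0.6633, 0.0571, 0.1225]
eef_rot: [0.619, 0.786, -0.002, -0.002]
contact_force: [-8.1, -1.0, 4.4]
opening: 0.193
finger_force: 3.4
```

Call:
send_rows --motion '[{"x": 0, "y": -0.25, "z": 0, "rx": 0, "ry": 0, "rz": 0, "jaw": 1.9}, {"x": 0, "y": -0.25, "z": 0, "rx": 0, "ry": 0, "rz": 0, "jaw": 2.5}, {"x": 0, "y": 0, "z": 0, "rx": 0, "ry": 0, "rz": 0, "jaw": 3.5}, {"x": 0, "y": 0, "z": 0, "rx": 0, "ry": 0, "rz": 0, "jaw": 4}, {"x": 0, "y": 0, "z": 0, "rx": 0, "ry": 0, "rz": 0, "jaw": 4}]'

```text
clock: 33.4
tool_pos: [0.6618, 0.0565, 0.1229]
eef_rot: [0.619, 0.786, 0.0, 0.0]
contact_force: [-0.2, -1.1, 0.7]
opening: 0.452
finger_force: 0.0
```

Call:
send_rows --motion '[{"x": 0, "y": 0, "z": -2, "rx": 0, "ry": 0, "rz": 0, "jaw": 4}, {"x": 0, "y": 0, "z": -4, "rx": 0, "ry": 0, "rz": 0, "jaw": 4}, {"x": 0, "y": 0, "z": -4, "rx": 0, "ry": 0, "rz": 0, "jaw": 4}, {"x": 0.5, "y": -3, "z": -2, "rx": 0, "ry": 0, "rz": 0, "jaw": 4}, {"x": 0.5, "y": -3.5, "z": 0, "rx": 0, "ry": 0, "rz": 0, "jaw": 4}]'

```text
clock: 33.9
tool_pos: [0.5984, 0.0513, 0.2462]
eef_rot: [0.619, 0.786, 0.003, 0.003]
contact_force: [-0.0, 0.7, -0.0]
opening: 0.451
finger_force: 0.0
```

Call:
send_rows --motion '[{"x": 1, "y": -3.5, "z": 0, "rx": 0, "ry": 0, "rz": 0, "jaw": 4}, {"x": 1, "y": -3.5, "z": 0, "rx": 0, "ry": 0, "rz": 0, "jaw": 4}, {"x": 1, "y": -3.5, "z": 0, "rx": 0, "ry": 0, "rz": 0, "jaw": 4}, {"x": 0.5, "y": -2, "z": 0, "rx": 0, "ry": 0, "rz": 0, "jaw": 4}, {"x": 0, "y": 0, "z": 0, "rx": 0, "ry": 0, "rz": 0, "jaw": 4}]'

```text
clock: 34.4
tool_pos: [0.4632, 0.0555, 0.2431]
eef_rot: [0.618, 0.786, -0.001, -0.001]
contact_force: [0.0, 0.9, 0.1]
opening: 0.455
finger_force: 0.0
```

```bash
python3 - <<'E'
from h import *
t=cam("top","top12.png"); s=cam("side","side12.png")
a=s["img"][110:320,230:450,::-1]; b=t["img"][120:280,190:450,::-1]
cv2.imwrite("pics/c12.png",np.hstack([cv2.resize(a,(400,382),interpolation=2),cv2.resize(b,(400,382))]))
st=get_state();print(st["clock"],st["tool_pos"],st["contact_force"])
hs=cv2.cvtColor(t["img"],cv2.COLOR_RGB2HSV); m=cv2.inRange(hs,(14,110,60),(30,255,255));P=[]
for c in range(293,320):
    r=np.where(m[140:180,c])[0]
    if len(r): P.append((c,140+r.mean()))
W=onz(t,P,.13)[:,:2];c=W.mean(0);u=np.linalg.svd(W-c)[2][0];print("arm",c,np.degrees(np.arctan2(u[1],u[0]))%180,len(P))
E
```

```text
34.5 [0.4672501  0.05577492 0.24325775] [-0.08361489  0.26985598  0.75465021]
arm [0.65953162 0.04323694] 103.96573424726463 27
```

View pics/c12.png

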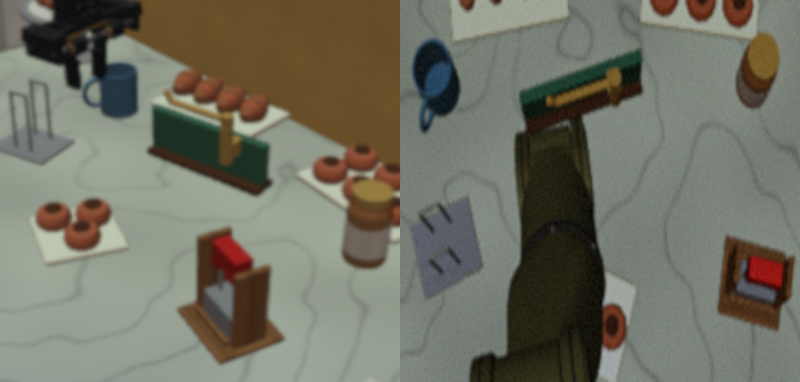

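The hook lies folded along the rail (103.97° against the rail's 103.8°). The cutter stands in the stand at side crop (232,275), and the jar, mug and plate are where they were.

```bash
python3 -c "
from plant import *
print(finish_job())"
```

```text
the job is handed in; nothing more can be done
None
```

The job is handed in at about 34.5 s on the clock. The hook was swung out to its stop, and the cutter was hung on it by its handle until still. The cutter was then retaken by its faces and stood fully home in the wooden stand, and the empty hook was folded flat along the rail, with the jar, mug and plate untouched.

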